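# Give three mixed-up kitchen lids back to their own vessels

## Robot

A 6-joint arm with a two-finger parallel gripper is mounted at the origin on the work surface. World frame = base frame: x ahead of the robot, y to its left, z up, the work surface at z = 0. Lengths are in m, angles in rad, forces in N, time in s.
With the tool pointing down it reaches from about 0.225 to 0.875 m from the base axis. Payload 3.4 kg.
Tool frame: the origin (TCP) lies between the finger pads; the fingertips stand 11 mm ahead of it and the grasp point (between the pads) lies 8 mm behind it (tips_ahead is the distance from the TCP to the fingertips, in m); z points along the fingers, x is the direction in which the jaws open and shut, and the axes are right-handed (so a half turn about z gives the same grasp; the last joint's range is limited). The gripper opens to 85 mm and grips with 20 to 120 N. Pads are 22 mm wide; open, the fingers measure 114 mm over their backs; the gripper's body (76 mm by 85 mm) begins 54 mm behind the grasp point. The pads swing forward as they close: fully open they stand 13 mm farther back than shut.
Start: joints at [-1.391, 0.276, 1.505, -0, 1.361, -0.121], TCP at [0.17, -0.549, 0.242] pointing down, gripper open.
Joint ranges: [-2.89, 2.89], [-0.75, 2.08], [0.22, 2.7], [-1.18, 4.32], [0.11, 2.71], [-2.7, 2.7]. Speed limits (rad/s): [2.57, 2.57, 3.14, 3.14, 3.14, 3.14].

## Interface

Orientations are given as a unit quaternion [w, x, y, z].
In Python, from rig import get_state, get_image, sign_off, masks_of, tips_ahead gives the robot as it stands.
- The arm moves only by the tool play_rows, never from a script. Its argument "series" is a list of rows, each an object of numbers: "fingers": the closure, from -1 (fully open) to 1 (shut); "dx", "dy", "dz": the shift along the world's x, y, z in mm; "turn": the turn about the world's z in rad. A call has 1 to 20 rows; each row shifts and turns the pose as measured when the row begins; what a row does not reach is not made up. A row lasts 1/12 s, in which the tool goes at most 41.7 mm and 7.16 degrees, less where a joint would pass 70% of its speed; a pose out of reach is approached as far as the arm can. A call with a gripper value outside its range is refused whole. The fingers move at their own pace and stop on an object; "squeeze" is the grip in N (left out, the last holds). Time passes only in rows, so rows that do not move let the fingers close. It gives the time, the measured TCP pose, the force and the opening at its end, in the units of the state.
- get_state(): the state, without advancing time (a new reading comes with each control period).
- get_image(name): name is "scene" or "top" or "wrist"; returns a dict with "pixels" (420x560x3 uint8, red, green, blue), "vfov" (degrees; the focal length in pixels is half the picture's height over the tangent of half this angle, whatever the lens; pixels are square), "cx", "cy" (the principal point, pixels), "rvec" (rotation vector, rad) and "tvec" (3), from world to camera coordinates, as OpenCV has them; the wrist camera has in their place "hand_eye" (4x4, takes a point from camera to tool coordinates, whose origin is the TCP and whose axes are the tool frame's). Camera axes: x right, y down, z forward; pixel columns grow to the right and rows downward; lengths in m; the calibration is good to about 2 mm. A picture is of the moment at which its call begins: read the wrist's pose just before it. There is no depth.
- sign_off(): hands the job in, once; it reports no verdict.
Trained networks look in a picture, given as the dict that the camera call returned (one of the last four; its "shot" number tells which), for a name from the list of things; names that differ only in an ending like _2 or _b are one class to them, and where a whole thing is asked for, a point or a joint stands for the part that bears it (a point fixed in the world has none). Each returns a list of dicts, best first, with "p" (0 to 1); they miss things now and then, are a little off and sometimes report something else, mostly with a low value. They report only what shows in the picture. A call takes as long as a camera call. They do not tell look-alikes from the thing itself.
- masks_of(picture, label): "region" (420x560 bool, what is visible of it) and "xy" ([column, row] in pixels, amid what is visible of it).
The state is a dict: "clock": time; "qpos": joint angles; "qd": joint speeds; "effort": joint torques, N m; "position": TCP position; "ee_rot": TCP orientation; "contact_force": force on the tool from outside, world axes, zero at the start; "moment": the same for the moment, N m; "width": finger opening in m.
Only numpy, scipy, OpenCV 4.12 (cv2) and the standard library are available. Lean on these libraries where they do the work, as an engineer would, in place of code of your own. Each camera call takes 0.05 s, during which the arm holds its last target. There are 200 camera calls.

## Task

The lids of the white jar, the green bowl and the aluminium lunch pail have been mixed up: give each vessel its own lid, seated fully home and flat on the rim. Nothing else is free, so park one lid upright on the cork mat, let go of it there, and bring it home once its vessel is open. Leave the vessels, the toothpick dispenser, the egg cup and the spoon standing where they are, and do not tip the lids over.

Things in the scene. Friction and masses are not known exactly. Their poses are not given: they have to be found in the camera images.
- jar: White ceramic jar with a blue band round its side. Loose, 0.48 to 0.78 kg. Origin: centre of underside, z up; flat rim, 124 mm outside diameter, at z = 75 mm; central round mouth 52 mm diameter, 45 mm deep or more. Its own lid, once home, has its origin at z = 65 mm here. At the start the aluminium pail lid lies on it, plug too big to enter and so standing 10 mm proud.
- bowl: Green ceramic bowl. Loose, 0.48 to 0.78 kg. Origin: centre of underside, z up; flat rim, 124 mm outside diameter, at z = 60 mm; central round mouth 66 mm diameter, 45 mm deep or more. Its own lid, once home, has its origin at z = 50 mm here. At the start the white jar lid lies on it, loose in the mouth.
- pail: Two-tier aluminium lunch pail, dark ring at mid-height, a clip on either side. Loose, 0.48 to 0.78 kg. Origin: centre of underside, z up; flat rim, 124 mm outside diameter, at z = 90 mm; central round mouth 80 mm diameter, 45 mm deep or more. Its own lid, once home, has its origin at z = 80 mm here. At the start the green bowl lid lies on it, loose in the mouth.
- white_lid: White ceramic lid with a blue knob; belongs to the white jar. Origin: centre of the plug's underside, z up; round. From it up: plug 48 mm diameter, 10 mm deep (lower 5 mm tapers in by 5 mm all round); disc 96 mm diameter, 4 mm thick (z = 10 to 14 mm); upright round knob 24 mm diameter, 30 mm high (z = 14 to 44 mm). 0.12 to 0.2 kg. At the start on the green bowl.
- green_lid: All-green ceramic lid with a green knob; belongs to the green bowl. Origin: centre of the plug's underside, z up; round. From it up: plug 62 mm diameter, 10 mm deep (lower 5 mm tapers in by 5 mm all round); disc 96 mm diameter, 4 mm thick (z = 10 to 14 mm); upright round knob 24 mm diameter, 30 mm high (z = 14 to 44 mm). 0.12 to 0.2 kg. At the start on the lunch pail.
- pail_lid: Aluminium lid with a black knob; belongs to the lunch pail. Origin: centre of the plug's underside, z up; round. From it up: plug 76 mm diameter, 10 mm deep (lower 5 mm tapers in by 5 mm all round); disc 96 mm diameter, 4 mm thick (z = 10 to 14 mm); upright round knob 24 mm diameter, 30 mm high (z = 14 to 44 mm). 0.12 to 0.2 kg. At the start on the white jar.
- cork_mat: Round cork mat, 140 mm in diameter, 10 mm thick, fixed to the bench: the free spot. Origin: centre of its underside, z up.
- dispenser: Bystander: white push dispenser of toothpicks, 48 mm in diameter, 85 mm high with its pick. Origin: centre of its underside.
- egg_cup: Bystander: orange silicone egg cup standing upright, 50 mm in diameter, 62 mm high. Origin: centre of its underside.
- spoon: Bystander: steel spoon lying flat on the bench, 160 mm long along its x. Origin: middle of its length, on the bench; round bowl 38 mm wide at +x, 8 mm high.
Things that resemble listed ones, but are neither listed nor needed, are in the scene too. There is more than one size of the cork_mat; the job needs the smaller.

How it is judged:
By the outcome, as a careful person would: the job done as asked, in the order asked, and still so for the second after the job is handed in, with the robot touching nothing.
It also fails if it takes over 106 s, if anything falls off the work surface, if the arm or the gripper's body presses on something with over 40 N, if the wrist force passes 120 N, or if a joint passes its speed limit or range.

## Working session

There is one attempt and no reset: what is moved stays moved. The work goes in short steps, Python scripts to look and compute and a tool call to move; the robot and the scene stay as the last step left them, time stands still between calls to the robot, and variables do not carry over. Pictures are saved under pics/ and viewed, about 12 in all and at most 16, crops included, and the job is handed in when it is done.

Besides the shell and the picture viewer there is one more tool, called after "Call:" as a command line: name --argument value ..., lists and objects as JSON in quotes. play_rows: Moves the arm, as the interface text tells. Its arguments: {"type":"object","properties":{"series":{"type":"array"},"squeeze":{"type":"number"}},"required":["series"]}

```bash
mkdir -p pics; cat > h.py <<'E'
import numpy as np, cv2
from rig import get_state, get_image, sign_off, masks_of, tips_ahead
def K(p):
    f=p["pixels"].shape[0]/2/np.tan(np.radians(p["vfov"])/2); return np.array([[f,0,p["cx"]],[0,f,p["cy"]],[0,0,1]])
def ext(p,st=None):
    "R,t world->cam"
    if "hand_eye" in p:
        w,x,y,z=st["ee_rot"]; from scipy.spatial.transform import Rotation as Ro
        T=np.eye(4);T[:3,:3]=Ro.from_quat([x,y,z,w]).as_matrix();T[:3,3]=st["position"]
        M=np.linalg.inv(T@np.array(p["hand_eye"])); return M[:3,:3],M[:3,3]
    return cv2.Rodrigues(np.array(p["rvec"],float))[0],np.array(p["tvec"],float)
def ray(p,uv,z,st=None):
    R,t=ext(p,st); d=R.T@(np.linalg.inv(K(p))@np.array([uv[0],uv[1],1.])); c=-R.T@t
    return (c+d*(z-c[2])/d[2])
def proj(p,X,st=None):
    R,t=ext(p,st); q=(K(p)@(R@np.atleast_2d(X).T+t[:,None])).T; return q[:,:2]/q[:,2:]
def save(p,n): cv2.imwrite("pics/"+n,p["pixels"][:,:,::-1])
E
python3 - <<'E'
from h import *
s=get_state(); print(s)
for n in("scene","top"):
    p=get_image(n); save(p,n+"0.png"); R,t=ext(p); print(n,p["vfov"],-R.T@t)
    for l in["jar","bowl","pail","white_lid","green_lid","pail_lid","cork_mat","dispenser","egg_cup","spoon"]:
        for m in masks_of(p,l):
            print(l,round(m["p"],2),np.round(m["xy"]),m["region"].sum(),cv2.boundingRect(m["region"].astype(np.uint8)),np.round(ray(p,m["xy"],0.0),3) )
E
```

```text
{'clock': 0.0, 'qpos': array([-1.39101380e+00,  2.76570171e-01,  1.50618238e+00, -1.11633253e-05,
        1.36069817e+00, -1.20981783e-01]), 'qd': array([-0.00098729,  0.00082188,  0.00072859, -0.00107145,  0.00261717,
        0.00065076]), 'effort': array([ 1.10606121e-03, -4.16776764e+01, -2.45803535e+01,  6.21898394e-06,
        1.10471266e-02, -1.92687381e-06]), 'position': array([ 0.17024859, -0.54865727,  0.24143423]), 'ee_rot': array([-6.33360979e-04,  8.05062545e-01, -5.93189207e-01, -6.79698428e-04]), 'contact_force': array([-0.28046615,  0.29862806,  0.1032094 ]), 'moment': array([ 0.02555152, -0.04573092,  0.01092886]), 'width': 0.08545323574776638}
scene 54.50146288014899 [0.96268175 0.06517465 0.80540264]
jar 0.68 [228. 248.] 1646 (196, 203, 61, 65) [ 0.559 -0.091  0.   ]
bowl 0.55 [328. 289.] 1183 (294, 237, 62, 61) [0.633 0.132 0.   ]
pail 0.76 [142. 198.] 2052 (100, 154, 67, 67) [ 0.447 -0.321  0.   ]
white_lid 0.67 [130. 173.] 1271 (106, 158, 45, 36) [ 0.378 -0.372  0.   ]
white_lid 0.35 [406. 237.] 2781 (376, 211, 64, 57) [0.493 0.302 0.   ]
green_lid 0.72 [130. 174
[... 667 characters left out ...]
8]
jar 0.77 [329. 213.] 977 (305, 167, 55, 56) [ 0.515 -0.091  0.   ]
bowl 0.94 [239. 187.] 1044 (215, 144, 53, 54) [0.577 0.128 0.   ]
white_lid 0.66 [242. 168.] 1282 (221, 150, 41, 40) [0.624 0.122 0.   ]
green_lid 0.72 [442. 237.] 1574 (418, 216, 46, 44) [ 0.46  -0.359  0.   ]
pail_lid 0.73 [333. 192.] 1429 (311, 170, 43, 43) [ 0.567 -0.101  0.   ]
cork_mat 0.85 [165. 219.] 2610 (138, 191, 57, 57) [0.498 0.306 0.   ]
cork_mat 0.84 [161. 308.] 5710 (119, 266, 84, 86) [0.286 0.303 0.   ]
dispenser 0.73 [408. 148.] 464 (395, 133, 26, 26) [ 0.679 -0.285  0.   ]
egg_cup 0.55 [167. 143.] 494 (154, 133, 26, 26) [0.689 0.311 0.   ]
spoon 0.81 [277. 291.] 382 (274, 240, 16, 66) [0.329 0.03  0.   ]
```

View pics/scene0.png

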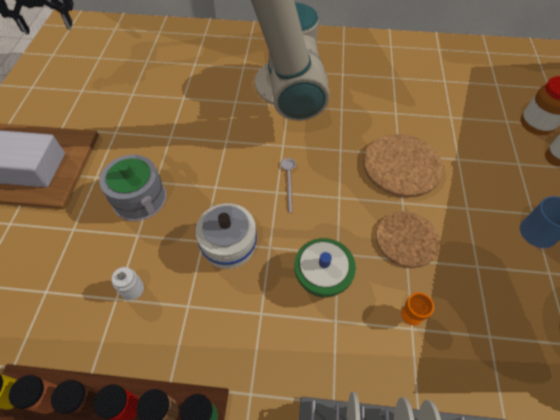

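View pics/top0.png

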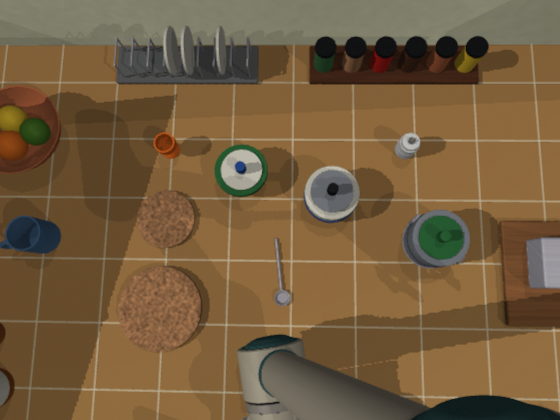

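Scene: jar with the aluminium/black-knob lid at top (332,192), bowl with the white lid at (241,169), pail with the green lid at (440,238). Two mats: small at (165,219), large at (161,308). The small one, about 57 px across (≈0.14 m), fits the job. I'll confirm that in a crop and compute its diameter.

```bash
cat >> h.py <<'E'
def circ(p,mask,z,st=None):
    "outer contour of mask unprojected to plane z -> hull, min enclosing circle centre & radius, plus lsq circle"
    c=max(cv2.findContours(mask.astype(np.uint8),cv2.RETR_EXTERNAL,cv2.CHAIN_APPROX_NONE)[0],key=len)
    c=cv2.convexHull(c)[:,0]; P=np.array([ray(p,u,z,st)[:2] for u in c])
    A=np.c_[2*P,np.ones(len(P))]; x=np.linalg.lstsq(A,(P**2).sum(1),rcond=None)[0]
    r=np.sqrt(x[2]+x[0]**2+x[1]**2); res=np.abs(np.hypot(*(P-x[:2]).T)-r)
    return np.round(x[:2],4),round(r,4),round(res.max(),4)
E
python3 - <<'E'
from h import *
for n in("top","scene"):
    p=get_image(n)
    for l,z in(("white_lid",.064),("green_lid",.094),("pail_lid",.089),("cork_mat",.01),("egg_cup",.062),("dispenser",.06)):
        for m in masks_of(p,l): print(n,l,round(m["p"],2),circ(p,m["region"],z))
    if n=="top": cv2.imwrite("pics/mats.png",cv2.resize(p["pixels"][130:365,100:280,::-1],None,fx=2.5,fy=2.5))
print([ (w,tips_ahead) if not callable(tips_ahead) else 0 for w in [0]]); 
E
```

```text
top white_lid 0.74 (array([0.6045, 0.1158]), np.float64(0.0477), np.float64(0.0017))
top green_lid 0.86 (array([ 0.4487, -0.3243]), np.float64(0.0476), np.float64(0.001))
top pail_lid 0.7 (array([ 0.5507, -0.0906]), np.float64(0.0477), np.float64(0.0013))
top cork_mat 0.92 (array([0.4962, 0.3003]), np.float64(0.0704), np.float64(0.0017))
top cork_mat 0.6 (array([0.2846, 0.3031]), np.float64(0.0973), np.float64(0.0018))
top cork_mat 0.24 (array([0.6163, 0.1218]), np.float64(0.0633), np.float64(0.0019))
top egg_cup 0.61 (array([0.6621, 0.2929]), np.float64(0.0306), np.float64(0.0071))
top dispenser 0.73 (array([ 0.6638, -0.2665]), np.float64(0.0306), np.float64(0.006))
scene white_lid 0.77 (array([0.606 , 0.1164]), np.float64(0.048), np.float64(0.0011))
scene white_lid 0.37 (array([ 0.5605, -0.087 ]), np.float64(0.0696), np.float64(0.0089))
scene green_lid 0.76 (array([ 0.4509, -0.3236]), np.float64(0.0483), np.float64(0.0013))
scene pail_lid 0.82 (array([ 0.5521, -0.0896]), np.float64(0.0472), np.float64(0.001))
scene cork_mat 0.85 (array([0.4983, 0.3014]), np.float64(0.0713), np.float64(0.0035))
scene egg_cup 0.84 (array([0.6793, 0.2946]), np.float64(0.032), np.float64(0.0091))
scene egg_cup 0.5 (array([0.6046, 0.1171]), np.float64(0.0479), np.float64(0.001))
scene dispenser 0.72 (array([ 0.6845, -0.2627]), np.float64(0.0331), np.float64(0.0094))
[(0, 0.011)]
```

View pics/mats.png

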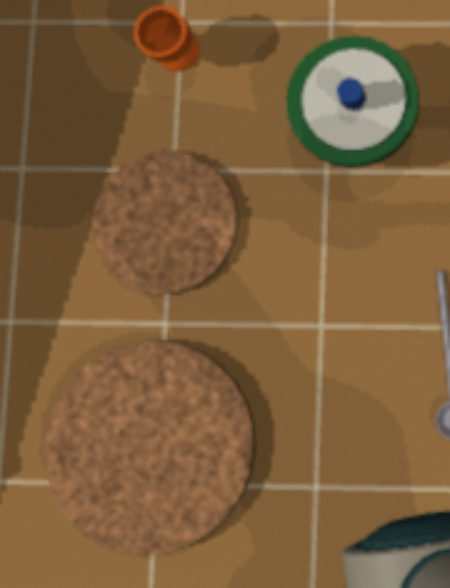

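Small mat confirmed: the upper one in the crop, 140 mm across, at (0.497, 0.301). The lower one is 195 mm. I'll move over the jar.

Call:
play_rows --series '[{"dx": 25,"dy": 30,"dz": 1},{"dx": 25,"dy": 30,"dz": 1},{"dx": 25,"dy": 30,"dz": 1},{"dx": 25,"dy": 30},{"dx": 25,"dy": 30},{"dx": 25,"dy": 30},{"dx": 25,"dy": 30},{"dx": 25,"dy": 30},{"dx": 25,"dy": 30},{"dx": 25,"dy": 30},{"dx": 25,"dy": 30},{"dx": 25,"dy": 30},{"dx": 25,"dy": 30},{"dx": 25,"dy": 30},{"dx": 25,"dy": 30},{"fingers": -1}]' --squeeze 40

```text
invalid input at $.series[0]: expected keys fingers, dx, dy, dz, turn
```

Call:
play_rows --series '[{"fingers": -1,"dx": 25,"dy": 30,"dz": 1,"turn": 0},{"fingers": -1,"dx": 25,"dy": 30,"dz": 1,"turn": 0},{"fingers": -1,"dx": 25,"dy": 30,"dz": 1,"turn": 0},{"fingers": -1,"dx": 25,"dy": 30,"dz": 0,"turn": 0},{"fingers": -1,"dx": 25,"dy": 30,"dz": 0,"turn": 0},{"fingers": -1,"dx": 25,"dy": 30,"dz": 0,"turn": 0},{"fingers": -1,"dx": 25,"dy": 30,"dz": 0,"turn": 0},{"fingers": -1,"dx": 25,"dy": 30,"dz": 0,"turn": 0},{"fingers": -1,"dx": 25,"dy": 30,"dz": 0,"turn": 0},{"fingers": -1,"dx": 25,"dy": 30,"dz": 0,"turn": 0},{"fingers": -1,"dx": 25,"dy": 30,"dz": 0,"turn": 0},{"fingers": -1,"dx": 25,"dy": 30,"dz": 0,"turn": 0},{"fingers": -1,"dx": 25,"dy": 30,"dz": 0,"turn": 0},{"fingers": -1,"dx": 25,"dy": 30,"dz": 0,"turn": 0},{"fingers": -1,"dx": 25,"dy": 30,"dz": 0,"turn": 0},{"fingers": -1,"dx": 0,"dy": 0,"dz": 0,"turn": 0}]' --squeeze 40

```text
clock: 3.13
position: [0.5572, -0.0792, 0.2468]
ee_rot: [0.0, 0.802, -0.597, 0.005]
contact_force: [-0.3, -1.1, 0.2]
width: 0.0855
```

```bash
cat > look.py <<'E'
import sys; from h import *
# look.py name [label z]...   wrist picture, circle fits
s=get_state(); p=get_image("wrist"); save(p,sys.argv[1]+".png"); print(np.round(s["position"],4),np.round(s["ee_rot"],3),np.round(s["contact_force"],1),round(s["width"],4))
for l,z in zip(sys.argv[2::2],sys.argv[3::2]):
    for m in masks_of(p,l): print(l,round(m["p"],2),np.round(m["xy"]),*circ(p,m["region"],float(z),s))
E
python3 look.py w1 pail_lid .089 jar .075
```

```text
[ 0.5572 -0.0792  0.2468] [ 0.     0.802 -0.597  0.005] [-0.3 -1.1  0.2] 0.0855
pail_lid 0.77 [286. 199.] [ 0.5524 -0.0897] 0.0482 0.0013
jar 0.9 [293. 151.] [ 0.5527 -0.0905] 0.0618 0.0015
```

View pics/w1.png

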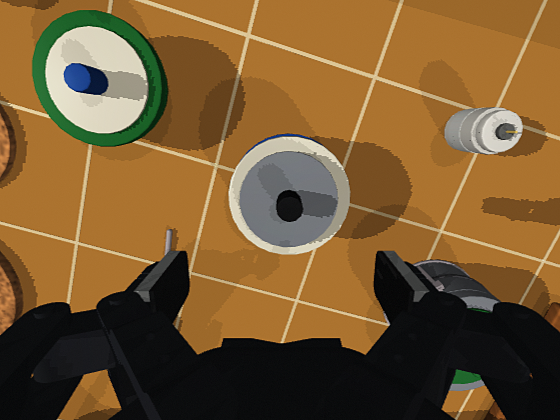

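Wrist view: jar rim and pail lid are concentric at about (288,200). The white lid on the bowl sits at (98,78). The wrist fit agrees with the other cameras within 1–2 mm, so I'll descend onto the black knob.

Call:
play_rows --series '[{"fingers": -1,"dx": -5,"dy": -10.5,"dz": 0,"turn": 0},{"fingers": -1,"dx": 0,"dy": 0,"dz": -35,"turn": 0},{"fingers": -1,"dx": 0,"dy": 0,"dz": -35,"turn": 0},{"fingers": -1,"dx": 0,"dy": 0,"dz": -30,"turn": 0},{"fingers": -1,"dx": 0,"dy": 0,"dz": -12,"turn": 0},{"fingers": -1,"dx": 0,"dy": 0,"dz": 0,"turn": 0}]'

```text
clock: 3.78
position: [0.5413, -0.1084, 0.1348]
ee_rot: [0.005, 0.798, -0.603, 0.009]
contact_force: [-0.8, 0.2, -0.2]
width: 0.0855
```

Call:
play_rows --series '[{"fingers": -1,"dx": 0,"dy": 0,"dz": 0,"turn": 0},{"fingers": -1,"dx": 0,"dy": 0,"dz": 0,"turn": 0}]'

```text
clock: 3.95
position: [0.539, -0.1119, 0.1352]
ee_rot: [0.006, 0.796, -0.605, 0.008]
contact_force: [-0.4, -0.2, 0.4]
width: 0.0852
```

```bash
python3 look.py w2 pail_lid .089 jar .075
```

```text
[ 0.539  -0.1119  0.1352] [ 0.006  0.796 -0.605  0.008] [-0.4 -0.2  0.4] 0.0852
pail_lid 0.75 [248. 197.] [ 0.552  -0.0898] 0.0475 0.0006
jar 0.84 [291. 129.] [ 0.5519 -0.0913] 0.0613 0.0004
jar 0.37 [246. 194.] [ 0.5484 -0.0895] 0.0517 0.0007
```

Call:
play_rows --series '[{"fingers": -1,"dx": 6,"dy": 10,"dz": 0,"turn": 0},{"fingers": -1,"dx": 2,"dy": 3,"dz": 0,"turn": 0},{"fingers": -1,"dx": 0,"dy": 0,"dz": 0,"turn": 0}]'

```text
clock: 4.35
position: [0.5508, -0.0976, 0.1388]
ee_rot: [0.004, 0.796, -0.605, 0.012]
contact_force: [-0.4, -0.8, 0.4]
width: 0.0854
```

Call:
play_rows --series '[{"fingers": -1,"dx": 0,"dy": 0,"dz": 0,"turn": 0}]'

```text
clock: 4.43
position: [0.5515, -0.0969, 0.1393]
ee_rot: [0.004, 0.797, -0.604, 0.013]
contact_force: [1.0, -0.1, 0.2]
width: 0.0856
```

Call:
play_rows --series '[{"fingers": -1,"dx": 0,"dy": 0,"dz": 0,"turn": 0}]'

```text
clock: 4.52
position: [0.5519, -0.0965, 0.1396]
ee_rot: [0.004, 0.797, -0.604, 0.013]
contact_force: [0.2, -0.6, 0.5]
width: 0.0853
```

Call:
play_rows --series '[{"fingers": -1,"dx": 0,"dy": 2,"dz": -5,"turn": 0},{"fingers": -1,"dx": 0,"dy": 2,"dz": -9,"turn": 0},{"fingers": -1,"dx": 0,"dy": 1,"dz": -9,"turn": 0},{"fingers": -1,"dx": 0,"dy": 0,"dz": -5,"turn": 0},{"fingers": -1,"dx": 0,"dy": 0,"dz": -2,"turn": 0},{"fingers": -1,"dx": 0,"dy": 0,"dz": 0,"turn": 0}]'

```text
clock: 5.02
position: [0.5508, -0.0902, 0.1054]
ee_rot: [0.004, 0.797, -0.604, 0.012]
contact_force: [0.4, 0.1, -1.6]
width: 0.0853
```

Call:
play_rows --series '[{"fingers": -1,"dx": 0,"dy": 0,"dz": 0,"turn": 0}]'

```text
clock: 5.1
position: [0.5505, -0.0902, 0.1049]
ee_rot: [0.005, 0.797, -0.604, 0.011]
contact_force: [-0.2, -0.6, -0.4]
width: 0.0854
```

Call:
play_rows --series '[{"fingers": 1,"dx": 0.5,"dy": 0,"dz": 0,"turn": 0},{"fingers": 1,"dx": 0,"dy": 0,"dz": 0,"turn": 0},{"fingers": 1,"dx": 0,"dy": 0,"dz": 0,"turn": 0},{"fingers": 1,"dx": 0,"dy": 0,"dz": 0,"turn": 0},{"fingers": 1,"dx": 0,"dy": 0,"dz": 0,"turn": 0},{"fingers": 1,"dx": 0,"dy": 0,"dz": 0,"turn": 0},{"fingers": 1,"dx": 0,"dy": 0,"dz": 0,"turn": 0},{"fingers": 1,"dx": 0,"dy": 0,"dz": 0,"turn": 0}]' --squeeze 40

```text
clock: 5.77
position: [0.5516, -0.0906, 0.1061]
ee_rot: [0.004, 0.797, -0.604, 0.012]
contact_force: [-0.6, -0.0, -1.0]
width: 0.0228
```

Call:
play_rows --series '[{"fingers": 1,"dx": 0,"dy": 0,"dz": 5,"turn": 0},{"fingers": 1,"dx": 0,"dy": 0,"dz": 10,"turn": 0},{"fingers": 1,"dx": 0,"dy": 0,"dz": 14,"turn": 0},{"fingers": 1,"dx": 0,"dy": 0,"dz": 14,"turn": 0},{"fingers": 1,"dx": 0,"dy": 0,"dz": 10,"turn": 0},{"fingers": 1,"dx": 0,"dy": 0,"dz": 5,"turn": 0},{"fingers": 1,"dx": 0,"dy": 0,"dz": 0,"turn": 0}]'

```text
clock: 6.35
position: [0.5505, -0.0904, 0.1683]
ee_rot: [0.005, 0.797, -0.604, 0.011]
contact_force: [0.1, 0.4, -1.2]
width: 0.0223
```

Call:
play_rows --series '[{"fingers": 1,"dx": -1,"dy": 8,"dz": 0,"turn": 0},{"fingers": 1,"dx": -2,"dy": 15,"dz": 0,"turn": 0},{"fingers": 1,"dx": -3,"dy": 22,"dz": 0,"turn": 0},{"fingers": 1,"dx": -4,"dy": 28,"dz": 0,"turn": 0},{"fingers": 1,"dx": -4,"dy": 30,"dz": 0,"turn": 0},{"fingers": 1,"dx": -4,"dy": 30,"dz": 0,"turn": 0},{"fingers": 1,"dx": -4,"dy": 30,"dz": 0,"turn": 0},{"fingers": 1,"dx": -4,"dy": 30,"dz": 0,"turn": 0},{"fingers": 1,"dx": -4,"dy": 30,"dz": 0,"turn": 0},{"fingers": 1,"dx": -4,"dy": 30,"dz": 0,"turn": 0},{"fingers": 1,"dx": -4,"dy": 30,"dz": 0,"turn": 0},{"fingers": 1,"dx": -4,"dy": 28,"dz": 0,"turn": 0},{"fingers": 1,"dx": -3,"dy": 22,"dz": 0,"turn": 0},{"fingers": 1,"dx": -2,"dy": 15,"dz": 0,"turn": 0},{"fingers": 1,"dx": -1,"dy": 8,"dz": 0,"turn": 0},{"fingers": 1,"dx": 0,"dy": 3,"dz": 0,"turn": 0},{"fingers": 1,"dx": 0,"dy": 0,"dz": 0,"turn": 0}]'

```text
clock: 7.77
position: [0.487, 0.2903, 0.1588]
ee_rot: [0.011, 0.796, -0.605, 0.004]
contact_force: [-0.9, 0.4, -0.7]
width: 0.0225
```

Call:
play_rows --series '[{"fingers": 1,"dx": 2,"dy": 2,"dz": -5,"turn": 0},{"fingers": 1,"dx": 3,"dy": 3,"dz": -10,"turn": 0},{"fingers": 1,"dx": 3,"dy": 3,"dz": -16,"turn": 0},{"fingers": 1,"dx": 2,"dy": 2,"dz": -20,"turn": 0},{"fingers": 1,"dx": 0,"dy": 1,"dz": -20,"turn": 0},{"fingers": 1,"dx": 0,"dy": 0,"dz": -15,"turn": 0},{"fingers": 1,"dx": 0,"dy": 0,"dz": -9,"turn": 0},{"fingers": 1,"dx": 0,"dy": 0,"dz": -5,"turn": 0},{"fingers": 1,"dx": 0,"dy": 0,"dz": -2,"turn": 0},{"fingers": 1,"dx": 0,"dy": 0,"dz": 0,"turn": 0}]'

```text
clock: 8.6
position: [0.5009, 0.2936, 0.048]
ee_rot: [0.012, 0.793, -0.609, 0.005]
contact_force: [0.7, 0.4, -1.1]
width: 0.0224
```

Call:
play_rows --series '[{"fingers": 1,"dx": 0,"dy": 2,"dz": -2,"turn": 0},{"fingers": 1,"dx": 0,"dy": 0,"dz": -2,"turn": 0},{"fingers": 1,"dx": 0,"dy": 0,"dz": -1.5,"turn": 0},{"fingers": 1,"dx": 0,"dy": 0,"dz": -1,"turn": 0},{"fingers": 1,"dx": 0,"dy": 0,"dz": 0,"turn": 0}]'

```text
clock: 9.02
position: [0.5033, 0.2965, 0.0438]
ee_rot: [0.009, 0.793, -0.609, 0.006]
contact_force: [0.0, -0.7, -1.6]
width: 0.0226
```

Call:
play_rows --series '[{"fingers": 1,"dx": -1,"dy": 0,"dz": -1.5,"turn": 0},{"fingers": 1,"dx": 0,"dy": 0,"dz": -1,"turn": 0},{"fingers": 1,"dx": 0,"dy": 0,"dz": -1,"turn": 0},{"fingers": 1,"dx": 0,"dy": 0,"dz": -1,"turn": 0}]'

```text
clock: 9.35
position: [0.5026, 0.2968, 0.0408]
ee_rot: [0.008, 0.793, -0.609, 0.007]
contact_force: [-2.7, -1.3, 9.6]
width: 0.0225
```

Call:
play_rows --series '[{"fingers": 0.3,"dx": 0,"dy": 0,"dz": 0,"turn": 0},{"fingers": 0.3,"dx": 0,"dy": 0,"dz": 0,"turn": 0},{"fingers": -1,"dx": 0,"dy": 0,"dz": 0,"turn": 0},{"fingers": -1,"dx": 0,"dy": 0,"dz": 0,"turn": 0},{"fingers": -1,"dx": 0,"dy": 0,"dz": 0,"turn": 0},{"fingers": -1,"dx": 0,"dy": 0,"dz": 0,"turn": 0},{"fingers": -1,"dx": 0,"dy": 0,"dz": 6,"turn": 0},{"fingers": -1,"dx": 0,"dy": 0,"dz": 12,"turn": 0},{"fingers": -1,"dx": 0,"dy": 0,"dz": 20,"turn": 0},{"fingers": -1,"dx": 0,"dy": 0,"dz": 28,"turn": 0},{"fingers": -1,"dx": 0,"dy": 0,"dz": 30,"turn": 0},{"fingers": -1,"dx": 0,"dy": 0,"dz": 24,"turn": 0},{"fingers": -1,"dx": 0,"dy": 0,"dz": 14,"turn": 0},{"fingers": -1,"dx": 0,"dy": 0,"dz": 7,"turn": 0},{"fingers": -1,"dx": 0,"dy": 0,"dz": 2,"turn": 0},{"fingers": -1,"dx": 0,"dy": 0,"dz": 0,"turn": 0}]'

```text
clock: 10.68
position: [0.5011, 0.2962, 0.1926]
ee_rot: [0.008, 0.793, -0.609, 0.007]
contact_force: [-0.2, 1.3, -0.8]
width: 0.085
```

```bash
python3 look.py w3 pail_lid .024 cork_mat .01 white_lid .064 bowl .06 ; python3 - <<'E'
from h import *
p=get_image("top"); save(p,"top1.png")
for m in masks_of(p,"jar"): print(circ(p,m["region"],.075))
E
```

```text
[0.5011 0.2962 0.1926] [ 0.008  0.793 -0.609  0.007] [-0.2  1.3 -0.8] 0.085
pail_lid 0.62 [276. 182.] [0.5035 0.2965] 0.0475 0.0006
cork_mat 0.62 [234. 315.] [0.3233 0.2972] 0.0703 0.0113
cork_mat 0.37 [511. 129.] [0.6143 0.0773] 0.0581 0.0008
white_lid 0.6 [510. 128.] [0.6056 0.1181] 0.048 0.0006
white_lid 0.48 [320.  11.] [0.656  0.3022] 0.0223 0.0027
bowl 0.89 [465. 120.] [0.6045 0.1251] 0.0631 0.0037
(array([ 0.5462, -0.0909]), np.float64(0.0644), np.float64(0.0042))
```

View pics/w3.png

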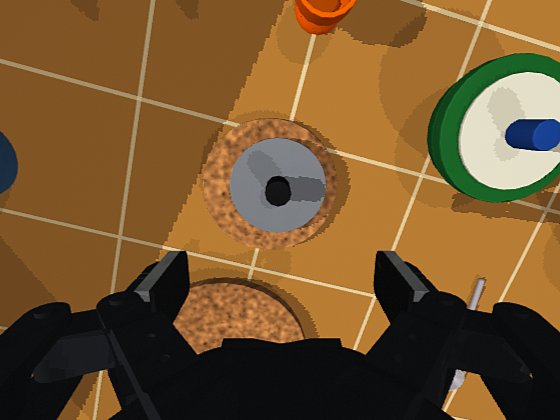

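Lid stands upright on the small mat (disc at (278,183)). Next, the white lid.

Call:
play_rows --series '[{"fingers": -1,"dx": 5,"dy": -8,"dz": 0,"turn": 0},{"fingers": -1,"dx": 9,"dy": -16,"dz": 0,"turn": 0},{"fingers": -1,"dx": 14,"dy": -24,"dz": 0,"turn": 0},{"fingers": -1,"dx": 16,"dy": -28,"dz": 0,"turn": 0},{"fingers": -1,"dx": 17,"dy": -30,"dz": 0,"turn": 0},{"fingers": -1,"dx": 16,"dy": -28,"dz": 0,"turn": 0},{"fingers": -1,"dx": 12,"dy": -20,"dz": 0,"turn": 0},{"fingers": -1,"dx": 8,"dy": -13,"dz": 0,"turn": 0},{"fingers": -1,"dx": 4,"dy": -7,"dz": 0,"turn": 0},{"fingers": -1,"dx": 1,"dy": -2,"dz": 0,"turn": 0},{"fingers": -1,"dx": 0,"dy": 0,"dz": 0,"turn": 0}]'

```text
clock: 11.95
position: [0.6064, 0.106, 0.1858]
ee_rot: [0.014, 0.794, -0.608, 0.005]
contact_force: [-0.4, -0.1, 0.5]
width: 0.0853
```

```bash
python3 look.py w4 white_lid .064 bowl .06 jar .075
```

```text
[0.6064 0.106  0.1858] [ 0.014  0.794 -0.608  0.005] [-0.4 -0.1  0.5] 0.0853
white_lid 0.97 [261. 191.] [0.6063 0.117 ] 0.0475 0.0008
bowl 0.59 [244. 145.] [0.6069 0.1187] 0.0615 0.0006
jar 0.57 [467. 266.] [ 0.5861 -0.0691] 0.0581 0.0316
```

Call:
play_rows --series '[{"fingers": -1,"dx": 0,"dy": 2,"dz": -5,"turn": 0},{"fingers": -1,"dx": 0,"dy": 3,"dz": -10,"turn": 0},{"fingers": -1,"dx": 0,"dy": 3,"dz": -16,"turn": 0},{"fingers": -1,"dx": 0,"dy": 2,"dz": -19,"turn": 0},{"fingers": -1,"dx": 0,"dy": 1,"dz": -17,"turn": 0},{"fingers": -1,"dx": 0,"dy": 0,"dz": -12,"turn": 0},{"fingers": -1,"dx": 0,"dy": 0,"dz": -8,"turn": 0},{"fingers": -1,"dx": 0,"dy": 0,"dz": -4,"turn": 0},{"fingers": -1,"dx": 0,"dy": 0,"dz": -1,"turn": 0},{"fingers": -1,"dx": 0,"dy": 0,"dz": 0,"turn": 0}]'

```text
clock: 12.98
position: [0.6011, 0.1283, 0.087]
ee_rot: [0.013, 0.798, -0.603, 0.004]
contact_force: [0.6, -0.5, 0.9]
width: 0.0856
```

Call:
play_rows --series '[{"fingers": -1,"dx": 1.5,"dy": -3,"dz": -1,"turn": 0},{"fingers": -1,"dx": 1.5,"dy": -3,"dz": -2,"turn": 0},{"fingers": -1,"dx": 1,"dy": -2,"dz": -1,"turn": 0},{"fingers": -1,"dx": 0,"dy": -1,"dz": 0,"turn": 0},{"fingers": -1,"dx": 0,"dy": 0,"dz": 0,"turn": 0}]'

```text
clock: 13.4
position: [0.6078, 0.1184, 0.0854]
ee_rot: [0.011, 0.798, -0.603, 0.006]
contact_force: [0.1, 0.1, 0.7]
width: 0.0855
```

Call:
play_rows --series '[{"fingers": -1,"dx": -0.5,"dy": -0.5,"dz": -2,"turn": 0},{"fingers": -1,"dx": -0.5,"dy": -0.5,"dz": -1,"turn": 0},{"fingers": -1,"dx": -0.5,"dy": 0,"dz": -1,"turn": 0},{"fingers": -1,"dx": 0,"dy": 0,"dz": 0,"turn": 0}]'

```text
clock: 13.73
position: [0.6067, 0.1168, 0.0819]
ee_rot: [0.01, 0.797, -0.604, 0.007]
contact_force: [0.2, -0.1, -0.1]
width: 0.0853
```

Centred within 1 mm; grip and lift (with a look back at the bowl/jar while above).

Call:
play_rows --series '[{"fingers": 1,"dx": 0,"dy": 0,"dz": 0,"turn": 0},{"fingers": 1,"dx": 0,"dy": 0,"dz": 0,"turn": 0},{"fingers": 1,"dx": 0,"dy": 0,"dz": 0,"turn": 0},{"fingers": 1,"dx": 0,"dy": 0,"dz": 0,"turn": 0},{"fingers": 1,"dx": 0,"dy": 0,"dz": 0,"turn": 0},{"fingers": 1,"dx": 0,"dy": 0,"dz": 0,"turn": 0},{"fingers": 1,"dx": 0,"dy": 0,"dz": 0,"turn": 0},{"fingers": 1,"dx": 0,"dy": 0,"dz": 0,"turn": 0}]'

```text
clock: 14.4
position: [0.6065, 0.1172, 0.0824]
ee_rot: [0.01, 0.797, -0.603, 0.006]
contact_force: [0.6, -0.7, -0.4]
width: 0.0227
```

```bash
python3 look.py w5 white_lid .064 bowl .06
```

```text
[0.6065 0.1172 0.0824] [ 0.01   0.797 -0.603  0.006] [ 0.6 -0.7 -0.4] 0.0227
white_lid 0.74 [279. 224.] [0.6062 0.1165] 0.0478 0.0004
bowl 0.87 [259. 164.] [0.6077 0.119 ] 0.061 0.0053
```

Call:
play_rows --series '[{"fingers": 1,"dx": 0,"dy": 0,"dz": 5,"turn": 0},{"fingers": 1,"dx": 0,"dy": 0,"dz": 10,"turn": 0},{"fingers": 1,"dx": 0,"dy": 0,"dz": 15,"turn": 0},{"fingers": 1,"dx": 0,"dy": 0,"dz": 18,"turn": 0},{"fingers": 1,"dx": 0,"dy": 0,"dz": 15,"turn": 0},{"fingers": 1,"dx": 0,"dy": 0,"dz": 9,"turn": 0},{"fingers": 1,"dx": 0,"dy": 0,"dz": 4,"turn": 0},{"fingers": 1,"dx": 0,"dy": 0,"dz": 0,"turn": 0}]'

```text
clock: 15.22
position: [0.6045, 0.1169, 0.1625]
ee_rot: [0.012, 0.797, -0.603, 0.005]
contact_force: [-0.7, 0.4, -2.0]
width: 0.0222
```

Call:
play_rows --series '[{"fingers": 1,"dx": -2,"dy": -8,"dz": 0,"turn": 0},{"fingers": 1,"dx": -4,"dy": -16,"dz": 0,"turn": 0},{"fingers": 1,"dx": -6,"dy": -24,"dz": 0,"turn": 0},{"fingers": 1,"dx": -7,"dy": -28,"dz": 0,"turn": 0},{"fingers": 1,"dx": -7,"dy": -30,"dz": 0,"turn": 0},{"fingers": 1,"dx": -7,"dy": -28,"dz": 0,"turn": 0},{"fingers": 1,"dx": -6,"dy": -24,"dz": 0,"turn": 0},{"fingers": 1,"dx": -4,"dy": -17,"dz": 0,"turn": 0},{"fingers": 1,"dx": -2,"dy": -10,"dz": 0,"turn": 0},{"fingers": 1,"dx": -1,"dy": -5,"dz": 0,"turn": 0},{"fingers": 1,"dx": 0,"dy": -2,"dz": 0,"turn": 0},{"fingers": 1,"dx": 0,"dy": 0,"dz": 0,"turn": 0},{"fingers": 1,"dx": 0,"dy": 0,"dz": 0,"turn": 0}]'

```text
clock: 16.3
position: [0.5479, -0.0845, 0.153]
ee_rot: [0.016, 0.798, -0.602, -0.003]
contact_force: [0.5, 0.3, -1.9]
width: 0.0226
```

```bash
python3 look.py w6 white_lid .144 jar .075
```

```text
[ 0.5479 -0.0845  0.153 ] [ 0.016  0.798 -0.602 -0.003] [ 0.5  0.3 -1.9] 0.0226
white_lid 0.55 [280. 224.] [ 0.5512 -0.0839] 0.0448 0.0009
jar 0.6 [300. 151.] [ 0.554  -0.0906] 0.0606 0.0011
```

View pics/w6.png

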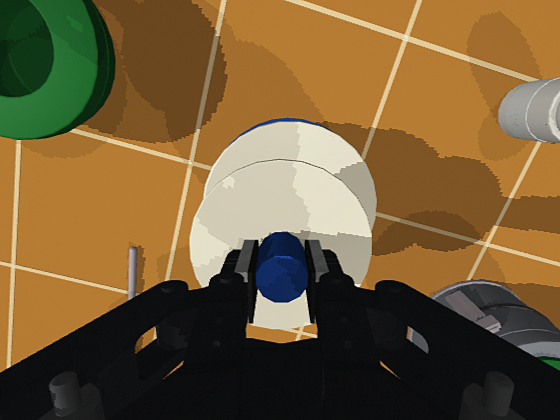

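Call:
play_rows --series '[{"fingers": 1,"dx": 1,"dy": -1,"dz": -4,"turn": 0},{"fingers": 1,"dx": 1,"dy": -1.5,"dz": -7,"turn": 0},{"fingers": 1,"dx": 1,"dy": -1.5,"dz": -9,"turn": 0},{"fingers": 1,"dx": 1,"dy": -1,"dz": -7,"turn": 0},{"fingers": 1,"dx": 0,"dy": 0,"dz": -4,"turn": 0},{"fingers": 1,"dx": 0,"dy": 0,"dz": -2,"turn": 0},{"fingers": 1,"dx": 0,"dy": 0,"dz": 0,"turn": 0},{"fingers": 1,"dx": 0,"dy": 0,"dz": 0,"turn": 0}]'

```text
clock: 17.12
position: [0.5525, -0.0871, 0.1154]
ee_rot: [0.016, 0.8, -0.6, -0.004]
contact_force: [-0.2, -0.2, -1.1]
width: 0.0224
```

```bash
cat > held.py <<'E'
import sys; from h import *
# held.py picname label TCPabove vessel rimz : held lid centre vs vessel rim centre, wrist + top + scene
s=get_state(); dz=float(sys.argv[3]); zt=s["position"][2]-dz+.014; x,y,z=s["ee_rot"][1:]; w=s["ee_rot"][0]
print(np.round(s["position"],4),np.round(s["ee_rot"],3),"toolz",np.round([2*(x*z+w*y),2*(y*z-w*x)],3),np.round(s["contact_force"],1))
for n in("wrist","top","scene"):
    p=get_image(n); save(p,sys.argv[1]+n+".png")
    for l,h in((sys.argv[2],zt),(sys.argv[4],float(sys.argv[5]))):
        for m in masks_of(p,l)[:2]: print(n,l,round(m["p"],2),np.round(m["xy"]),*circ(p,m["region"],h,s))
E
python3 held.py a white_lid .0324 jar .075
```

```text
[ 0.5525 -0.0871  0.1154] [ 0.016  0.8   -0.6   -0.004] toolz [-0.025 -0.021] [-0.2 -0.2 -1.1]
wrist white_lid 0.86 [279. 225.] [ 0.5516 -0.0878] 0.048 0.0011
wrist jar 0.91 [301. 161.] [ 0.5536 -0.0905] 0.061 0.0016
top white_lid 0.77 [336. 198.] [ 0.5528 -0.0892] 0.0465 0.0069
top jar 0.75 [355. 201.] [ 0.5437 -0.126 ] 0.0329 0.0051
top jar 0.16 [168. 142.] [0.6583 0.2874] 0.0307 0.0063
scene white_lid 0.77 [225. 225.] [ 0.5531 -0.0868] 0.0471 0.0034
scene jar 0.8 [231. 250.] [ 0.5697 -0.0845] 0.0675 0.0067
```

Call:
play_rows --series '[{"fingers": 1,"dx": 0.5,"dy": -1,"dz": -1,"turn": 0},{"fingers": 1,"dx": 0.5,"dy": -1,"dz": -2,"turn": 0},{"fingers": 1,"dx": 0,"dy": -0.5,"dz": -2,"turn": 0},{"fingers": 1,"dx": 0,"dy": 0,"dz": -1,"turn": 0},{"fingers": 1,"dx": 0,"dy": 0,"dz": 0,"turn": 0}]'

```text
clock: 17.98
position: [0.5541, -0.09, 0.1098]
ee_rot: [0.016, 0.8, -0.6, -0.003]
contact_force: [-1.0, -0.4, -1.9]
width: 0.0224
```

Call:
play_rows --series '[{"fingers": 1,"dx": -0.3,"dy": 0,"dz": -2,"turn": 0},{"fingers": 1,"dx": 0,"dy": 0,"dz": -2,"turn": 0},{"fingers": 1,"dx": 0,"dy": 0,"dz": -2,"turn": 0},{"fingers": 1,"dx": 0,"dy": 0,"dz": -1,"turn": 0}]'

```text
clock: 18.32
position: [0.5537, -0.0901, 0.102]
ee_rot: [0.016, 0.8, -0.6, -0.003]
contact_force: [-0.6, -0.1, -2.0]
width: 0.0225
```

Call:
play_rows --series '[{"fingers": 1,"dx": 0,"dy": 0,"dz": -1.5,"turn": 0},{"fingers": 1,"dx": 0,"dy": 0,"dz": -1.5,"turn": 0},{"fingers": 1,"dx": 0,"dy": 0,"dz": -1,"turn": 0}]'

```text
clock: 18.57
position: [0.5535, -0.0901, 0.0975]
ee_rot: [0.016, 0.8, -0.6, -0.003]
contact_force: [-0.5, -1.0, 1.6]
width: 0.0225
```

Near home with contact starting; press slightly, release, lift.

Call:
play_rows --series '[{"fingers": 1,"dx": 0,"dy": 0,"dz": -0.7,"turn": 0},{"fingers": 0.3,"dx": 0,"dy": 0,"dz": 0,"turn": 0},{"fingers": 0.3,"dx": 0,"dy": 0,"dz": 0,"turn": 0},{"fingers": -1,"dx": 0,"dy": 0,"dz": 0,"turn": 0},{"fingers": -1,"dx": 0,"dy": 0,"dz": 0,"turn": 0},{"fingers": -1,"dx": 0,"dy": 0,"dz": 0,"turn": 0},{"fingers": -1,"dx": 0,"dy": 0,"dz": 0,"turn": 0},{"fingers": -1,"dx": 0,"dy": 0,"dz": 6,"turn": 0},{"fingers": -1,"dx": 0,"dy": 0,"dz": 12,"turn": 0},{"fingers": -1,"dx": 0,"dy": 0,"dz": 18,"turn": 0},{"fingers": -1,"dx": 0,"dy": 0,"dz": 22,"turn": 0},{"fingers": -1,"dx": 0,"dy": 0,"dz": 22,"turn": 0},{"fingers": -1,"dx": 0,"dy": 0,"dz": 14,"turn": 0},{"fingers": -1,"dx": 0,"dy": 0,"dz": 7,"turn": 0},{"fingers": -1,"dx": 0,"dy": 0,"dz": 2,"turn": 0},{"fingers": -1,"dx": 0,"dy": 0,"dz": 0,"turn": 0}]'

```text
clock: 19.9
position: [0.5533, -0.0898, 0.2072]
ee_rot: [0.015, 0.8, -0.6, -0.002]
contact_force: [-0.4, 0.5, 0.6]
width: 0.0855
```

```bash
python3 look.py w7 white_lid .079 jar .075 green_lid .094 pail .09 bowl .06
```

```text
[ 0.5533 -0.0898  0.2072] [ 0.015  0.8   -0.6   -0.002] [-0.4  0.5  0.6] 0.0855
white_lid 0.8 [278. 192.] [ 0.5534 -0.0906] 0.0475 0.0008
jar 0.81 [270. 140.] [ 0.5527 -0.0906] 0.0617 0.0014
pail 0.89 [465. 287.] [ 0.5151 -0.2716] 0.0379 0.0219
bowl 0.97 [64. 68.] [0.6067 0.1127] 0.0618 0.0045
```

View pics/w7.png

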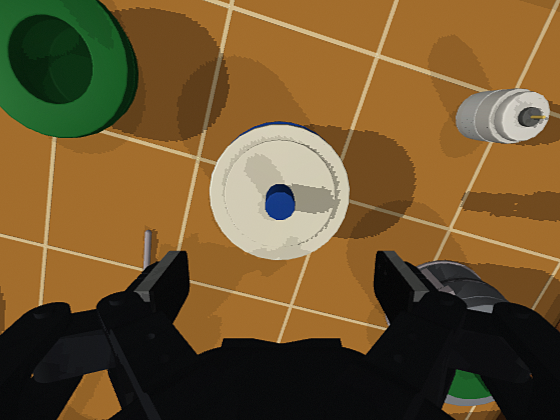

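White lid sits concentric and flat at (279,192) on the jar. Next, the green lid.

Call:
play_rows --series '[{"fingers": -1,"dx": -3.5,"dy": -8,"dz": 0,"turn": 0},{"fingers": -1,"dx": -7,"dy": -16,"dz": 0,"turn": 0},{"fingers": -1,"dx": -10.5,"dy": -24,"dz": 0,"turn": 0},{"fingers": -1,"dx": -13,"dy": -30,"dz": 0,"turn": 0},{"fingers": -1,"dx": -14,"dy": -32,"dz": 0,"turn": 0},{"fingers": -1,"dx": -14,"dy": -32,"dz": 0,"turn": 0},{"fingers": -1,"dx": -12.5,"dy": -28,"dz": 0,"turn": 0},{"fingers": -1,"dx": -9.5,"dy": -22,"dz": 0,"turn": 0},{"fingers": -1,"dx": -6.5,"dy": -15,"dz": 0,"turn": 0},{"fingers": -1,"dx": -3.5,"dy": -8,"dz": 0,"turn": 0},{"fingers": -1,"dx": -2,"dy": -4,"dz": 0,"turn": 0},{"fingers": -1,"dx": -1,"dy": -2,"dz": 0,"turn": 0},{"fingers": -1,"dx": 0,"dy": 0,"dz": 0,"turn": 0},{"fingers": -1,"dx": 0,"dy": 0,"dz": 0,"turn": 0}]'

```text
clock: 21.37
position: [0.4447, -0.3216, 0.199]
ee_rot: [0.018, 0.801, -0.598, -0.01]
contact_force: [-0.2, -0.6, -0.2]
width: 0.0854
```

```bash
python3 look.py w8 green_lid .094 pail .09
```

```text
[ 0.4447 -0.3216  0.199 ] [ 0.018  0.801 -0.598 -0.01 ] [-0.2 -0.6 -0.2] 0.0854
green_lid 0.76 [284. 192.] [ 0.4506 -0.3238] 0.0477 0.0005
pail 0.78 [297. 133.] [ 0.4518 -0.3244] 0.0621 0.0048
```

Call:
play_rows --series '[{"fingers": -1,"dx": 1.5,"dy": -0.5,"dz": -5,"turn": 0},{"fingers": -1,"dx": 2,"dy": -0.5,"dz": -10,"turn": 0},{"fingers": -1,"dx": 1.5,"dy": -0.5,"dz": -15,"turn": 0},{"fingers": -1,"dx": 1,"dy": 0,"dz": -17,"turn": 0},{"fingers": -1,"dx": 0,"dy": 0,"dz": -14,"turn": 0},{"fingers": -1,"dx": 0,"dy": 0,"dz": -9,"turn": 0},{"fingers": -1,"dx": 0,"dy": 0,"dz": -5,"turn": 0},{"fingers": -1,"dx": 0,"dy": 0,"dz": -2,"turn": 0},{"fingers": -1,"dx": 0,"dy": 0,"dz": 0,"turn": 0},{"fingers": -1,"dx": 0,"dy": 0,"dz": 0,"turn": 0}]'

```text
clock: 22.35
position: [0.454, -0.3192, 0.1156]
ee_rot: [0.017, 0.803, -0.596, -0.009]
contact_force: [-0.0, -0.3, 0.4]
width: 0.0854
```

Call:
play_rows --series '[{"fingers": -1,"dx": -1,"dy": -1.5,"dz": -1,"turn": 0},{"fingers": -1,"dx": -1,"dy": -1.5,"dz": -1,"turn": 0},{"fingers": -1,"dx": -0.5,"dy": -0.5,"dz": -0.5,"turn": 0},{"fingers": -1,"dx": 0,"dy": 0,"dz": 0,"turn": 0}]'

```text
clock: 22.68
position: [0.4525, -0.3242, 0.1151]
ee_rot: [0.017, 0.803, -0.596, -0.007]
contact_force: [-0.2, -0.9, 0.1]
width: 0.0855
```

Call:
play_rows --series '[{"fingers": -1,"dx": -0.7,"dy": 0.3,"dz": -1.5,"turn": 0},{"fingers": -1,"dx": -0.5,"dy": 0,"dz": -1.5,"turn": 0},{"fingers": 1,"dx": 0,"dy": 0,"dz": 0,"turn": 0},{"fingers": 1,"dx": 0,"dy": 0,"dz": 0,"turn": 0},{"fingers": 1,"dx": 0,"dy": 0,"dz": 0,"turn": 0},{"fingers": 1,"dx": 0,"dy": 0,"dz": 0,"turn": 0},{"fingers": 1,"dx": 0,"dy": 0,"dz": 0,"turn": 0},{"fingers": 1,"dx": 0,"dy": 0,"dz": 0,"turn": 0},{"fingers": 1,"dx": 0,"dy": 0,"dz": 0,"turn": 0},{"fingers": 1,"dx": 0,"dy": 0,"dz": 0,"turn": 0}]'

```text
clock: 23.52
position: [0.4514, -0.3244, 0.113]
ee_rot: [0.017, 0.803, -0.596, -0.006]
contact_force: [-0.2, 0.2, -0.3]
width: 0.0228
```

```bash
python3 look.py w9 green_lid .094 pail .09
```

```text
[ 0.4514 -0.3244  0.113 ] [ 0.017  0.803 -0.596 -0.006] [-0.2  0.2 -0.3] 0.0228
green_lid 0.88 [283. 226.] [ 0.4512 -0.325 ] 0.0477 0.0007
pail 0.88 [276. 158.] [ 0.4547 -0.3233] 0.0609 0.0034
```

Call:
play_rows --series '[{"fingers": 1,"dx": 0,"dy": 0,"dz": 5,"turn": 0},{"fingers": 1,"dx": 0,"dy": 0,"dz": 10,"turn": 0},{"fingers": 1,"dx": 0,"dy": 0,"dz": 15,"turn": 0},{"fingers": 1,"dx": 0,"dy": 0,"dz": 18,"turn": 0},{"fingers": 1,"dx": 0,"dy": 0,"dz": 18,"turn": 0},{"fingers": 1,"dx": 0,"dy": 0,"dz": 12,"turn": 0},{"fingers": 1,"dx": 0,"dy": 0,"dz": 6,"turn": 0},{"fingers": 1,"dx": 0,"dy": 0,"dz": 2,"turn": 0},{"fingers": 1,"dx": 0,"dy": 0,"dz": 0,"turn": 0}]'

```text
clock: 24.42
position: [0.4499, -0.3227, 0.205]
ee_rot: [0.017, 0.803, -0.596, -0.007]
contact_force: [0.5, -0.4, -1.5]
width: 0.0225
```

Call:
play_rows --series '[{"fingers": 1,"dx": 3,"dy": 8,"dz": 0,"turn": 0},{"fingers": 1,"dx": 5.5,"dy": 15,"dz": 0,"turn": 0},{"fingers": 1,"dx": 8,"dy": 22,"dz": 0,"turn": 0},{"fingers": 1,"dx": 10,"dy": 28,"dz": 0,"turn": 0},{"fingers": 1,"dx": 11.5,"dy": 32,"dz": 0,"turn": 0},{"fingers": 1,"dx": 11.5,"dy": 32,"dz": 0,"turn": 0},{"fingers": 1,"dx": 11.5,"dy": 32,"dz": 0,"turn": 0},{"fingers": 1,"dx": 11.5,"dy": 32,"dz": 0,"turn": 0},{"fingers": 1,"dx": 11.5,"dy": 32,"dz": 0,"turn": 0},{"fingers": 1,"dx": 11.5,"dy": 32,"dz": 0,"turn": 0},{"fingers": 1,"dx": 11.5,"dy": 32,"dz": 0,"turn": 0},{"fingers": 1,"dx": 11.5,"dy": 32,"dz": 0,"turn": 0},{"fingers": 1,"dx": 10,"dy": 28,"dz": 0,"turn": 0},{"fingers": 1,"dx": 8,"dy": 22,"dz": 0,"turn": 0},{"fingers": 1,"dx": 5.5,"dy": 15,"dz": 0,"turn": 0},{"fingers": 1,"dx": 3,"dy": 8,"dz": 0,"turn": 0},{"fingers": 1,"dx": 1.5,"dy": 4,"dz": 0,"turn": 0},{"fingers": 1,"dx": 0.5,"dy": 2,"dz": 0,"turn": 0},{"fingers": 1,"dx": 0,"dy": 0,"dz": 0,"turn": 0},{"fingers": 1,"dx": 0,"dy": 0,"dz": 0,"turn": 0}]'

```text
clock: 26.08
position: [0.5887, 0.1164, 0.186]
ee_rot: [0.023, 0.802, -0.597, -0.024]
contact_force: [0.7, -0.5, -1.1]
width: 0.0225
```

```bash
python3 held.py b green_lid .033 bowl .06
```

```text
[0.5887 0.1164 0.186 ] [ 0.023  0.802 -0.597 -0.024] toolz [-0.066 -0.008] [ 0.7 -0.5 -1.1]
wrist green_lid 0.9 [280. 228.] [0.5873 0.1162] 0.0481 0.0008
wrist bowl 0.67 [499. 287.] [ 0.5455 -0.1076] 0.0518 0.0047
wrist bowl 0.64 [287. 140.] [0.6076 0.1191] 0.0608 0.0017
top green_lid 0.88 [249. 169.] [0.5778 0.0847] 0.024 0.0097
top green_lid 0.44 [168. 147.] [0.6276 0.2577] 0.0277 0.006
top bowl 0.82 [259. 178.] [0.6004 0.1025] 0.0495 0.0131
scene green_lid 0.68 [332. 235.] [0.5911 0.1163] 0.0454 0.0083
scene green_lid 0.25 [415. 307.] [0.7198 0.2619] 0.0268 0.0082
scene bowl 0.91 [322. 272.] [0.61   0.1181] 0.0623 0.0021
```

Call:
play_rows --series '[{"fingers": 1,"dx": 1,"dy": 0,"dz": -3,"turn": 0},{"fingers": 1,"dx": 2,"dy": 0,"dz": -6,"turn": 0},{"fingers": 1,"dx": 3,"dy": 0,"dz": -9,"turn": 0},{"fingers": 1,"dx": 3,"dy": 0,"dz": -11,"turn": 0},{"fingers": 1,"dx": 3,"dy": 0,"dz": -11,"turn": 0},{"fingers": 1,"dx": 2,"dy": 0,"dz": -10,"turn": 0},{"fingers": 1,"dx": 2,"dy": 0,"dz": -8,"turn": 0},{"fingers": 1,"dx": 1,"dy": 0,"dz": -5,"turn": 0},{"fingers": 1,"dx": 0,"dy": 0,"dz": -3,"turn": 0},{"fingers": 1,"dx": 0,"dy": 0,"dz": -1,"turn": 0},{"fingers": 1,"dx": 0,"dy": 0,"dz": 0,"turn": 0},{"fingers": 1,"dx": 0,"dy": 0,"dz": 0,"turn": 0}]'

```text
clock: 27.53
position: [0.6068, 0.1167, 0.1093]
ee_rot: [0.024, 0.802, -0.597, -0.025]
contact_force: [0.6, 0.1, -1.1]
width: 0.0228
```

```bash
python3 held.py c green_lid .033 bowl .06
```

```text
[0.6068 0.1167 0.1093] [ 0.024  0.802 -0.597 -0.025] toolz [-0.069 -0.008] [ 0.6  0.1 -1.1]
wrist green_lid 0.65 [279. 226.] [0.6053 0.1165] 0.048 0.0011
wrist bowl 0.69 [270. 159.] [0.6073 0.1192] 0.0611 0.0004
wrist bowl 0.43 [281. 228.] [0.5902 0.1126] 0.0582 0.0015
top green_lid 0.76 [256. 167.] [0.5974 0.0839] 0.0237 0.0112
top green_lid 0.31 [139. 216.] [0.4875 0.3271] 0.0235 0.0132
top bowl 0.62 [260. 174.] [0.6024 0.102 ] 0.0488 0.0119
scene green_lid 0.65 [328. 263.] [0.611  0.1164] 0.0455 0.015
scene bowl 0.7 [287. 166.] [0.4282 0.1026] 0.0819 0.0086
scene bowl 0.62 [323. 283.] [0.6105 0.1185] 0.0619 0.0026
```

View pics/cscene.png

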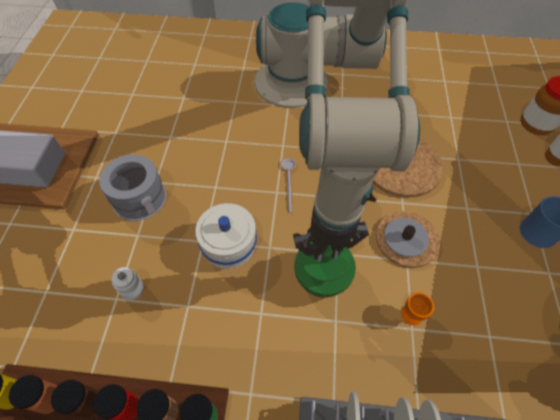

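Everything stands in place: jar closed at (227,235), pail open at (133,185), pail lid upright on the mat at (407,235). I'll do the fine alignment and lower.

Call:
play_rows --series '[{"fingers": 1,"dx": 0.7,"dy": 0.7,"dz": -2,"turn": 0},{"fingers": 1,"dx": 0.8,"dy": 0.8,"dz": -3,"turn": 0},{"fingers": 1,"dx": 0.5,"dy": 0.5,"dz": -3,"turn": 0},{"fingers": 1,"dx": 0,"dy": 0,"dz": -2,"turn": 0},{"fingers": 1,"dx": 0,"dy": 0,"dz": -1,"turn": 0},{"fingers": 1,"dx": 0,"dy": 0,"dz": 0,"turn": 0}]'

```text
clock: 28.48
position: [0.6091, 0.1189, 0.0972]
ee_rot: [0.024, 0.802, -0.597, -0.025]
contact_force: [0.4, -0.7, -0.9]
width: 0.0228
```

Call:
play_rows --series '[{"fingers": 1,"dx": 0.2,"dy": 0.2,"dz": -2,"turn": 0},{"fingers": 1,"dx": 0,"dy": 0,"dz": -2,"turn": 0},{"fingers": 1,"dx": 0,"dy": 0,"dz": -2,"turn": 0},{"fingers": 1,"dx": 0,"dy": 0,"dz": -1.5,"turn": 0},{"fingers": 1,"dx": 0,"dy": 0,"dz": -1,"turn": 0}]'

```text
clock: 28.9
position: [0.6093, 0.1191, 0.0878]
ee_rot: [0.024, 0.802, -0.597, -0.025]
contact_force: [-0.4, -0.2, -1.0]
width: 0.0227
```

Call:
play_rows --series '[{"fingers": 1,"dx": 0,"dy": 0,"dz": -1.3,"turn": 0},{"fingers": 1,"dx": 0,"dy": 0,"dz": -1,"turn": 0},{"fingers": 1,"dx": 0,"dy": 0,"dz": -1,"turn": 0}]'

```text
clock: 29.15
position: [0.6091, 0.1191, 0.0843]
ee_rot: [0.024, 0.802, -0.597, -0.026]
contact_force: [-1.2, -0.3, 2.4]
width: 0.0226
```

Call:
play_rows --series '[{"fingers": 1,"dx": 0,"dy": 0,"dz": -0.8,"turn": 0},{"fingers": 0.3,"dx": 0,"dy": 0,"dz": 0,"turn": 0},{"fingers": 0.3,"dx": 0,"dy": 0,"dz": 0,"turn": 0},{"fingers": -1,"dx": 0,"dy": 0,"dz": 0,"turn": 0},{"fingers": -1,"dx": 0,"dy": 0,"dz": 0,"turn": 0},{"fingers": -1,"dx": 0,"dy": 0,"dz": 0,"turn": 0},{"fingers": -1,"dx": 0,"dy": 0,"dz": 0,"turn": 0},{"fingers": -1,"dx": 0,"dy": 0,"dz": 6,"turn": 0},{"fingers": -1,"dx": 0,"dy": 0,"dz": 12,"turn": 0},{"fingers": -1,"dx": 0,"dy": 0,"dz": 18,"turn": 0},{"fingers": -1,"dx": 0,"dy": 0,"dz": 20,"turn": 0},{"fingers": -1,"dx": 0,"dy": 0,"dz": 20,"turn": 0},{"fingers": -1,"dx": 0,"dy": 0,"dz": 14,"turn": 0},{"fingers": -1,"dx": 0,"dy": 0,"dz": 7,"turn": 0},{"fingers": -1,"dx": 0,"dy": 0,"dz": 2,"turn": 0},{"fingers": -1,"dx": 0,"dy": 0,"dz": 0,"turn": 0}]'

```text
clock: 30.48
position: [0.609, 0.119, 0.1897]
ee_rot: [0.024, 0.802, -0.597, -0.025]
contact_force: [0.2, -0.4, 0.3]
width: 0.0858
```

```bash
python3 look.py w10 green_lid .064 bowl .06 pail_lid .024
```

```text
[0.609  0.119  0.1897] [ 0.024  0.802 -0.597 -0.025] [ 0.2 -0.4  0.3] 0.0858
green_lid 0.85 [281. 188.] [0.6081 0.1186] 0.0477 0.0005
green_lid 0.74 [490. 287.] [ 0.5676 -0.1017] 0.037 0.0174
bowl 0.8 [271. 138.] [0.6069 0.119 ] 0.0615 0.0008
pail_lid 0.72 [ 89. 222.] [0.5043 0.2963] 0.048 0.0013
```

View pics/w10.png

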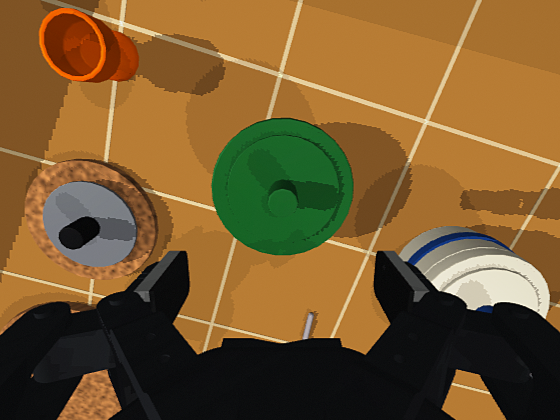

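Green lid concentric and flat at (282,187). Next, the pail lid on the mat.

Call:
play_rows --series '[{"fingers": -1,"dx": -3.5,"dy": 6,"dz": 0,"turn": 0},{"fingers": -1,"dx": -6.5,"dy": 11,"dz": 0,"turn": 0},{"fingers": -1,"dx": -9.5,"dy": 16,"dz": 0,"turn": 0},{"fingers": -1,"dx": -11,"dy": 19,"dz": 0,"turn": 0},{"fingers": -1,"dx": -12,"dy": 20,"dz": 0,"turn": 0},{"fingers": -1,"dx": -12,"dy": 20,"dz": 0,"turn": 0},{"fingers": -1,"dx": -12,"dy": 20,"dz": 0,"turn": 0},{"fingers": -1,"dx": -11,"dy": 19,"dz": 0,"turn": 0},{"fingers": -1,"dx": -9.5,"dy": 16,"dz": 0,"turn": 0},{"fingers": -1,"dx": -6.5,"dy": 11,"dz": 0,"turn": 0},{"fingers": -1,"dx": -3.5,"dy": 6,"dz": 0,"turn": 0},{"fingers": -1,"dx": -2,"dy": 3,"dz": 0,"turn": 0},{"fingers": -1,"dx": 0,"dy": 1,"dz": 0,"turn": 0},{"fingers": -1,"dx": 0,"dy": 0,"dz": 0,"turn": 0},{"fingers": -1,"dx": 0,"dy": 0,"dz": 0,"turn": 0}]'

```text
clock: 31.93
position: [0.4933, 0.2997, 0.1796]
ee_rot: [0.031, 0.801, -0.596, -0.033]
contact_force: [-0.5, 0.5, -0.3]
width: 0.0855
```

```bash
python3 look.py w11 pail_lid .024
```

```text
[0.4933 0.2997 0.1796] [ 0.031  0.801 -0.596 -0.033] [-0.5  0.5 -0.3] 0.0855
pail_lid 0.73 [289. 163.] [0.5034 0.2967] 0.0479 0.0009
```

Call:
play_rows --series '[{"fingers": -1,"dx": 1,"dy": 0,"dz": -4,"turn": 0},{"fingers": -1,"dx": 1.5,"dy": -0.5,"dz": -8,"turn": 0},{"fingers": -1,"dx": 2,"dy": -0.5,"dz": -13,"turn": 0},{"fingers": -1,"dx": 2,"dy": -0.5,"dz": -17,"turn": 0},{"fingers": -1,"dx": 1,"dy": -0.5,"dz": -20,"turn": 0},{"fingers": -1,"dx": 1,"dy": -0.5,"dz": -20,"turn": 0},{"fingers": -1,"dx": 0,"dy": -0.5,"dz": -17,"turn": 0},{"fingers": -1,"dx": 0,"dy": 0,"dz": -12,"turn": 0},{"fingers": -1,"dx": 0,"dy": 0,"dz": -8,"turn": 0},{"fingers": -1,"dx": 0,"dy": 0,"dz": -4,"turn": 0},{"fingers": -1,"dx": 0,"dy": 0,"dz": -1,"turn": 0},{"fingers": -1,"dx": 0,"dy": 0,"dz": 0,"turn": 0},{"fingers": -1,"dx": 0,"dy": 0,"dz": 0,"turn": 0}]'

```text
clock: 33.12
position: [0.5067, 0.2906, 0.0458]
ee_rot: [0.03, 0.799, -0.6, -0.032]
contact_force: [0.5, -0.6, 0.6]
width: 0.0855
```

```bash
python3 look.py w12 pail_lid .024
```

```text
[0.5067 0.2906 0.0458] [ 0.03   0.799 -0.6   -0.032] [ 0.5 -0.6  0.6] 0.0855
pail_lid 0.68 [268. 237.] [0.5033 0.2965] 0.0479 0.0007
```

Call:
play_rows --series '[{"fingers": -1,"dx": -1,"dy": 1.5,"dz": -1,"turn": 0},{"fingers": -1,"dx": -1,"dy": 2,"dz": -1,"turn": 0},{"fingers": -1,"dx": -0.5,"dy": 1,"dz": -0.5,"turn": 0},{"fingers": -1,"dx": 0,"dy": 0,"dz": 0,"turn": 0},{"fingers": -1,"dx": 0,"dy": 0,"dz": 0,"turn": 0}]'

```text
clock: 33.63
position: [0.5054, 0.2968, 0.046]
ee_rot: [0.028, 0.799, -0.6, -0.03]
contact_force: [0.1, -0.6, 0.7]
width: 0.0856
```

Call:
play_rows --series '[{"fingers": -1,"dx": -1,"dy": 0,"dz": -2,"turn": 0},{"fingers": -1,"dx": -0.7,"dy": 0,"dz": -1.5,"turn": 0},{"fingers": -1,"dx": 0,"dy": 0,"dz": 0,"turn": 0}]'

```text
clock: 33.88
position: [0.5036, 0.297, 0.0425]
ee_rot: [0.027, 0.799, -0.6, -0.03]
contact_force: [0.4, 0.6, 0.3]
width: 0.0853
```

Call:
play_rows --series '[{"fingers": 1,"dx": 0,"dy": 0,"dz": 0,"turn": 0},{"fingers": 1,"dx": 0,"dy": 0,"dz": 0,"turn": 0},{"fingers": 1,"dx": 0,"dy": 0,"dz": 0,"turn": 0},{"fingers": 1,"dx": 0,"dy": 0,"dz": 0,"turn": 0},{"fingers": 1,"dx": 0,"dy": 0,"dz": 0,"turn": 0},{"fingers": 1,"dx": 0,"dy": 0,"dz": 0,"turn": 0},{"fingers": 1,"dx": 0,"dy": 0,"dz": 0,"turn": 0},{"fingers": 1,"dx": 0,"dy": 0,"dz": 0,"turn": 0}]'

```text
clock: 34.55
position: [0.5035, 0.2968, 0.0424]
ee_rot: [0.027, 0.799, -0.6, -0.03]
contact_force: [0.4, 0.2, -0.3]
width: 0.0225
```

```bash
python3 look.py w13 pail_lid .024
```

```text
[0.5035 0.2968 0.0424] [ 0.027  0.799 -0.6   -0.03 ] [ 0.4  0.2 -0.3] 0.0225
pail_lid 0.6 [282. 226.] [0.5036 0.2964] 0.0475 0.0006
```

Call:
play_rows --series '[{"fingers": 1,"dx": 0,"dy": 0,"dz": 5,"turn": 0},{"fingers": 1,"dx": 0,"dy": 0,"dz": 10,"turn": 0},{"fingers": 1,"dx": 0,"dy": 0,"dz": 16,"turn": 0},{"fingers": 1,"dx": 0,"dy": 0,"dz": 20,"turn": 0},{"fingers": 1,"dx": 0,"dy": 0,"dz": 22,"turn": 0},{"fingers": 1,"dx": 0,"dy": 0,"dz": 22,"turn": 0},{"fingers": 1,"dx": 0,"dy": 0,"dz": 22,"turn": 0},{"fingers": 1,"dx": 0,"dy": 0,"dz": 18,"turn": 0},{"fingers": 1,"dx": 0,"dy": 0,"dz": 13,"turn": 0},{"fingers": 1,"dx": 0,"dy": 0,"dz": 8,"turn": 0},{"fingers": 1,"dx": 0,"dy": 0,"dz": 4,"turn": 0},{"fingers": 1,"dx": 0,"dy": 0,"dz": 0,"turn": 0}]'

```text
clock: 35.65
position: [0.5001, 0.2949, 0.2145]
ee_rot: [0.029, 0.799, -0.6, -0.03]
contact_force: [0.4, -0.6, -1.4]
width: 0.0229
```

Call:
play_rows --series '[{"fingers": 1,"dx": -1,"dy": -6,"dz": 0,"turn": 0},{"fingers": 1,"dx": -1,"dy": -12,"dz": 0,"turn": 0},{"fingers": 1,"dx": -1,"dy": -18,"dz": 0,"turn": 0},{"fingers": 1,"dx": -1,"dy": -24,"dz": 0,"turn": 0},{"fingers": 1,"dx": -1,"dy": -28,"dz": 0,"turn": 0},{"fingers": 1,"dx": -1,"dy": -28,"dz": 0,"turn": 0},{"fingers": 1,"dx": -1,"dy": -28,"dz": 0,"turn": 0},{"fingers": 1,"dx": -1,"dy": -28,"dz": 0,"turn": 0},{"fingers": 1,"dx": -1,"dy": -28,"dz": 0,"turn": 0},{"fingers": 1,"dx": -1,"dy": -28,"dz": 0,"turn": 0},{"fingers": 1,"dx": -1,"dy": -24,"dz": 0,"turn": 0},{"fingers": 1,"dx": 0,"dy": -18,"dz": 0,"turn": 0},{"fingers": 1,"dx": 0,"dy": -12,"dz": 0,"turn": 0},{"fingers": 1,"dx": 0,"dy": -6,"dz": 0,"turn": 0},{"fingers": 1,"dx": 0,"dy": -2,"dz": 0,"turn": 0},{"fingers": 1,"dx": 0,"dy": 0,"dz": 0,"turn": 0}]'

```text
clock: 36.98
position: [0.4705, -0.0204, 0.1986]
ee_rot: [0.043, 0.798, -0.6, -0.043]
contact_force: [-0.4, 0.2, -1.3]
width: 0.0226
```

Call:
play_rows --series '[{"fingers": 1,"dx": 0,"dy": -4,"dz": 0,"turn": 0},{"fingers": 1,"dx": 0,"dy": -7,"dz": 0,"turn": 0},{"fingers": 1,"dx": 0,"dy": -10,"dz": 0,"turn": 0},{"fingers": 1,"dx": 0,"dy": -10,"dz": 0,"turn": 0},{"fingers": 1,"dx": 0,"dy": -10,"dz": 0,"turn": 0},{"fingers": 1,"dx": 0,"dy": -10,"dz": 0,"turn": 0},{"fingers": 1,"dx": 0,"dy": -10,"dz": 0,"turn": 0},{"fingers": 1,"dx": 0,"dy": -10,"dz": 0,"turn": 0},{"fingers": 1,"dx": 0,"dy": -10,"dz": 0,"turn": 0},{"fingers": 1,"dx": 0,"dy": -10,"dz": 0,"turn": 0},{"fingers": 1,"dx": 0,"dy": -10,"dz": 0,"turn": 0},{"fingers": 1,"dx": 0,"dy": -10,"dz": 0,"turn": 0},{"fingers": 1,"dx": 0,"dy": -10,"dz": 0,"turn": 0},{"fingers": 1,"dx": 0,"dy": -10,"dz": 0,"turn": 0},{"fingers": 1,"dx": 0,"dy": -10,"dz": 0,"turn": 0},{"fingers": 1,"dx": 0,"dy": -7,"dz": 0,"turn": 0},{"fingers": 1,"dx": 0,"dy": -4,"dz": 0,"turn": 0},{"fingers": 1,"dx": 0,"dy": 0,"dz": 0,"turn": 0}]'

```text
clock: 38.48
position: [0.4699, -0.1878, 0.1979]
ee_rot: [0.043, 0.799, -0.599, -0.043]
contact_force: [0.2, -0.3, -1.4]
width: 0.0227
```

Slow motion causes no tilt drift, so I'll continue at this pace.

Call:
play_rows --series '[{"fingers": 1,"dx": -0.5,"dy": -4,"dz": 0,"turn": 0},{"fingers": 1,"dx": -1,"dy": -7,"dz": 0,"turn": 0},{"fingers": 1,"dx": -1.5,"dy": -10,"dz": 0,"turn": 0},{"fingers": 1,"dx": -1.5,"dy": -10,"dz": 0,"turn": 0},{"fingers": 1,"dx": -1.5,"dy": -10,"dz": 0,"turn": 0},{"fingers": 1,"dx": -1.5,"dy": -10,"dz": 0,"turn": 0},{"fingers": 1,"dx": -1.5,"dy": -10,"dz": 0,"turn": 0},{"fingers": 1,"dx": -1.5,"dy": -10,"dz": 0,"turn": 0},{"fingers": 1,"dx": -1.5,"dy": -10,"dz": 0,"turn": 0},{"fingers": 1,"dx": -1.5,"dy": -10,"dz": 0,"turn": 0},{"fingers": 1,"dx": -1.5,"dy": -10,"dz": 0,"turn": 0},{"fingers": 1,"dx": -1.5,"dy": -10,"dz": 0,"turn": 0},{"fingers": 1,"dx": -1,"dy": -10,"dz": 0,"turn": 0},{"fingers": 1,"dx": 0,"dy": -6,"dz": 0,"turn": 0},{"fingers": 1,"dx": 0,"dy": -3,"dz": 0,"turn": 0},{"fingers": 1,"dx": 0,"dy": 0,"dz": 0,"turn": 0},{"fingers": 1,"dx": 0,"dy": 0,"dz": 0,"turn": 0}]'

```text
clock: 39.9
position: [0.4496, -0.3324, 0.1974]
ee_rot: [0.043, 0.799, -0.599, -0.044]
contact_force: [-0.1, 0.6, -1.4]
width: 0.0227
```

```bash
python3 held.py d pail_lid .0324 pail .09
```

```text
[ 0.4496 -0.3324  0.1974] [ 0.043  0.799 -0.599 -0.044] toolz [-0.121 -0.016] [-0.1  0.6 -1.4]
wrist pail_lid 0.84 [280. 226.] [ 0.4484 -0.333 ] 0.0483 0.0012
top pail_lid 0.72 [239. 166.] [0.5758 0.1013] 0.0405 0.0007
top pail_lid 0.58 [445. 223.] [ 0.4528 -0.3235] 0.0384 0.0122
top pail 0.91 [424. 240.] [ 0.4485 -0.3045] 0.0626 0.0286
top pail 0.75 [326. 214.] [ 0.543  -0.0897] 0.0627 0.003
scene pail_lid 0.83 [109. 152.] [ 0.4492 -0.332 ] 0.0486 0.0015
scene pail 0.62 [136. 189.] [ 0.475  -0.3004] 0.0819 0.0187
```

View pics/dwrist.png

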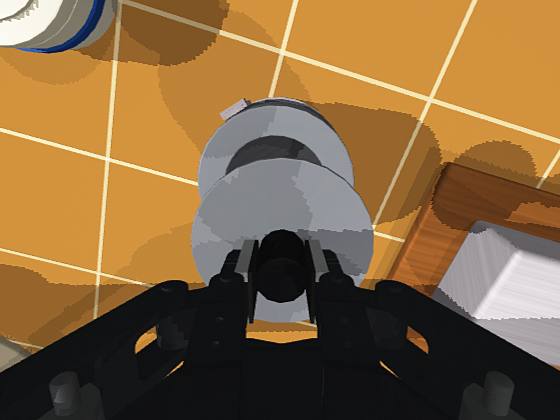

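Held lid in front at (281,230). The pail's rim shows behind it (top edge about row 105), mouth arc at about (275,145). I'll fit the rim and mouth circles by edge gradient.

```bash
cat > rim.py <<'E'
from h import *
def fit(p,img,s,excl,c0=(.452,-.324),z=.09,rs=(.062,.040)):
    g=cv2.GaussianBlur(cv2.cvtColor(img,cv2.COLOR_RGB2GRAY),(0,0),0.8).astype(np.float32)
    a=np.linspace(0,2*np.pi,180,endpoint=False); U=np.c_[np.cos(a),np.sin(a)]
    def score(x,y):
        t=0
        for r in rs:
            q=[proj(p,np.c_[np.array([x,y])+U*(r+d),np.full(180,z)],s).astype(np.float32) for d in(-.0015,.0015)]
            v=[cv2.remap(g,k[:,0],k[:,1],cv2.INTER_LINEAR)[:,0] for k in q]
            ok=~excl(q[0])&~excl(q[1]); t+=np.minimum(np.abs(v[0]-v[1])[ok],30).sum()/max(ok.sum(),1)
        return t
    G=[(score(c0[0]+i/2000,c0[1]+j/2000),c0[0]+i/2000,c0[1]+j/2000) for i in range(-16,17) for j in range(-16,17)]
    G.sort(reverse=True); return np.round(np.average([b[1:] for b in G[:5]],axis=0,weights=[b[0] for b in G[:5]]),4),round(G[0][0],1),np.round(np.ptp([b[1:] for b in G[:5]],axis=0),4)
E
python3 - <<'E'
from rim import *
s=get_state(); p=get_image("wrist")
ld=np.zeros((420,560),bool)
M=masks_of(p,"pail_lid")[0]["region"]; big=cv2.dilate(M.astype(np.uint8),np.ones((9,9)))>0
def ex(q): 
    i=np.clip(q.round().astype(int),0,[559,419]); return big[i[:,1],i[:,0]]|(q[:,1]>200)
print("wrist",fit(p,p["pixels"],s,ex))
ps=get_image("scene"); no=lambda q:np.zeros(len(q),bool)
print("scene open",fit(ps,cv2.imread("pics/cscene.png")[:,:,::-1],None,no))
pt=get_image("top"); print("top open",fit(pt,cv2.imread("pics/ctop.png")[:,:,::-1],None,no))
s8=dict(position=np.array([.4447,-.3216,.199]),ee_rot=np.array([.018,.801,-.598,-.01]))
print("w8 rim",fit(p,cv2.imread("pics/w8.png")[:,:,::-1],s8,lambda q:q[:,1]>255,rs=(.062,)))
E
```

```text
wrist (array([ 0.4499, -0.3247]), np.float64(52.5), array([0.001 , 0.0005]))
scene open (array([ 0.4502, -0.3254]), np.float64(30.4), array([0.0005, 0.001 ]))
top open (array([ 0.4496, -0.325 ]), np.float64(38.4), array([0.001, 0.001]))
w8 rim (array([ 0.4483, -0.3248]), np.float64(20.4), array([0.002 , 0.0005]))
```

Four fits agree: pail at (0.450, -0.325). I'll align and descend slowly.

Call:
play_rows --series '[{"fingers": 1,"dx": 0.3,"dy": 1,"dz": -4,"turn": 0},{"fingers": 1,"dx": 0.3,"dy": 1.5,"dz": -7,"turn": 0},{"fingers": 1,"dx": 0.3,"dy": 1.5,"dz": -9,"turn": 0},{"fingers": 1,"dx": 0.3,"dy": 1.5,"dz": -10,"turn": 0},{"fingers": 1,"dx": 0.3,"dy": 1,"dz": -10,"turn": 0},{"fingers": 1,"dx": 0.3,"dy": 0.5,"dz": -9,"turn": 0},{"fingers": 1,"dx": 0,"dy": 0,"dz": -6,"turn": 0},{"fingers": 1,"dx": 0,"dy": 0,"dz": -3,"turn": 0},{"fingers": 1,"dx": 0,"dy": 0,"dz": 0,"turn": 0},{"fingers": 1,"dx": 0,"dy": 0,"dz": 0,"turn": 0}]'

```text
clock: 41.38
position: [0.4503, -0.3232, 0.131]
ee_rot: [0.043, 0.799, -0.598, -0.046]
contact_force: [-0.4, -0.7, -2.2]
width: 0.0222
```

```bash
python3 - <<'E'
from rim import *
s=get_state(); p=get_image("wrist"); print(np.round(s["position"],4),np.round(s["ee_rot"],3),np.round(s["contact_force"],1))
m=masks_of(p,"pail_lid")[0]; print(circ(p,m["region"],s["position"][2]-.0184,s))
big=cv2.dilate(m["region"].astype(np.uint8),np.ones((9,9)))>0
def ex(q): 
    i=np.clip(q.round().astype(int),0,[559,419]); return big[i[:,1],i[:,0]]|(q[:,1]>190)
print(fit(p,p["pixels"],s,ex,rs=(.062,)), fit(p,p["pixels"],s,ex))
E
```

```text
[ 0.4503 -0.3232  0.131 ] [ 0.043  0.799 -0.598 -0.046] [-0.4 -0.7 -2.2]
(array([ 0.4489, -0.3238]), np.float64(0.0485), np.float64(0.0015))
(array([ 0.4492, -0.3266]), np.float64(23.2), array([0.0005, 0.001 ])) (array([ 0.4574, -0.3285]), np.float64(45.5), array([0.0005, 0.0015]))
```

Call:
play_rows --series '[{"fingers": 1,"dx": 0.7,"dy": -0.6,"dz": -1.5,"turn": 0},{"fingers": 1,"dx": 0.5,"dy": -0.5,"dz": -2,"turn": 0},{"fingers": 1,"dx": 0.2,"dy": -0.2,"dz": -1.5,"turn": 0},{"fingers": 1,"dx": 0,"dy": 0,"dz": 0,"turn": 0},{"fingers": 1,"dx": 0,"dy": 0,"dz": 0,"turn": 0}]'

```text
clock: 41.9
position: [0.4531, -0.326, 0.1279]
ee_rot: [0.043, 0.799, -0.599, -0.043]
contact_force: [-0.7, 0.1, -0.2]
width: 0.0224
```

Call:
play_rows --series '[{"fingers": 1,"dx": -0.6,"dy": 0.6,"dz": -2,"turn": 0},{"fingers": 1,"dx": -0.4,"dy": 0.5,"dz": -2,"turn": 0},{"fingers": 1,"dx": 0,"dy": 0,"dz": -1,"turn": 0},{"fingers": 1,"dx": 0,"dy": 0,"dz": 0,"turn": 0}]'

```text
clock: 42.23
position: [0.452, -0.3248, 0.1227]
ee_rot: [0.043, 0.799, -0.599, -0.043]
contact_force: [-0.0, -0.4, -1.7]
width: 0.0226
```

Plug centre now at about (0.450, -0.3255). Lower in.

Call:
play_rows --series '[{"fingers": 1,"dx": 0,"dy": 0,"dz": -1.5,"turn": 0},{"fingers": 1,"dx": 0,"dy": 0,"dz": -1.5,"turn": 0},{"fingers": 1,"dx": 0,"dy": 0,"dz": -1.5,"turn": 0},{"fingers": 1,"dx": 0,"dy": 0,"dz": -1,"turn": 0}]'

```text
clock: 42.57
position: [0.452, -0.3248, 0.1167]
ee_rot: [0.043, 0.799, -0.599, -0.043]
contact_force: [-0.1, 1.1, -1.4]
width: 0.0224
```

Call:
play_rows --series '[{"fingers": 1,"dx": 0,"dy": 0,"dz": -1,"turn": 0},{"fingers": 1,"dx": 0,"dy": 0,"dz": -1,"turn": 0},{"fingers": 1,"dx": 0,"dy": 0,"dz": -0.5,"turn": 0}]'

```text
clock: 42.82
position: [0.4519, -0.3248, 0.1138]
ee_rot: [0.043, 0.799, -0.599, -0.043]
contact_force: [-1.0, 0.2, 0.8]
width: 0.0228
```

Call:
play_rows --series '[{"fingers": 1,"dx": 0,"dy": 0,"dz": -0.8,"turn": 0},{"fingers": 1,"dx": 0,"dy": 0,"dz": -0.8,"turn": 0}]'

```text
clock: 42.98
position: [0.4515, -0.3249, 0.113]
ee_rot: [0.043, 0.799, -0.599, -0.043]
contact_force: [-2.3, 0.5, 4.0]
width: 0.0226
```

Call:
play_rows --series '[{"fingers": 1,"dx": 0,"dy": 0,"dz": -0.6,"turn": 0},{"fingers": 0.3,"dx": 0,"dy": 0,"dz": 0,"turn": 0},{"fingers": 0.3,"dx": 0,"dy": 0,"dz": 0,"turn": 0},{"fingers": -1,"dx": 0,"dy": 0,"dz": 0,"turn": 0},{"fingers": -1,"dx": 0,"dy": 0,"dz": 0,"turn": 0},{"fingers": -1,"dx": 0,"dy": 0,"dz": 0,"turn": 0},{"fingers": -1,"dx": 0,"dy": 0,"dz": 0,"turn": 0},{"fingers": -1,"dx": 0,"dy": 0,"dz": 6,"turn": 0},{"fingers": -1,"dx": 0,"dy": 0,"dz": 12,"turn": 0},{"fingers": -1,"dx": 0,"dy": 0,"dz": 18,"turn": 0},{"fingers": -1,"dx": 0,"dy": 0,"dz": 20,"turn": 0},{"fingers": -1,"dx": 0,"dy": 0,"dz": 20,"turn": 0},{"fingers": -1,"dx": 0,"dy": 0,"dz": 14,"turn": 0},{"fingers": -1,"dx": 0,"dy": 0,"dz": 7,"turn": 0},{"fingers": -1,"dx": 0,"dy": 0,"dz": 2,"turn": 0},{"fingers": -1,"dx": 0,"dy": 0,"dz": 0,"turn": 0}]'

```text
clock: 44.32
position: [0.4516, -0.3246, 0.2173]
ee_rot: [0.043, 0.799, -0.599, -0.043]
contact_force: [0.3, 0.5, -0.0]
width: 0.0856
```

```bash
python3 look.py w14 pail_lid .094 ; python3 - <<'E'
from h import *
p=get_image("scene"); save(p,"scene9.png"); b=cv2.resize(p["pixels"][120:320,80:450,::-1],(740,400),interpolation=cv2.INTER_CUBIC); cv2.imwrite("pics/scene9c.png",b)
for l,z in(("white_lid",.079),("green_lid",.064),("pail_lid",.094),("cork_mat",.01),("egg_cup",.062),("dispenser",.06)):
    for m in masks_of(p,l): print(l,round(m["p"],2),np.round(m["xy"]),circ(p,m["region"],z))
E
```

```text
[ 0.4516 -0.3246  0.2173] [ 0.043  0.799 -0.599 -0.043] [ 0.3  0.5 -0. ] 0.0856
pail_lid 0.94 [281. 180.] [ 0.4513 -0.3256] 0.0483 0.0008
white_lid 0.78 [223. 228.] (array([ 0.5533, -0.0901]), np.float64(0.049), np.float64(0.0022))
green_lid 0.94 [326. 262.] (array([0.6079, 0.1186]), np.float64(0.0482), np.float64(0.0013))
pail_lid 0.89 [128. 173.] (array([ 0.451 , -0.3253]), np.float64(0.0475), np.float64(0.0015))
cork_mat 0.9 [400. 162.] (array([0.2854, 0.3034]), np.float64(0.1006), np.float64(0.0032))
cork_mat 0.7 [405. 237.] (array([0.4986, 0.3015]), np.float64(0.0713), np.float64(0.0027))
cork_mat 0.52 [286. 165.] (array([ 0.3876, -0.0239]), np.float64(0.0593), np.float64(0.0036))
egg_cup 0.59 [417. 308.] (array([0.6793, 0.2943]), np.float64(0.0319), np.float64(0.0089))
dispenser 0.7 [125. 282.] (array([ 0.6862, -0.2631]), np.float64(0.0337), np.float64(0.0097))
```

View pics/w14.png

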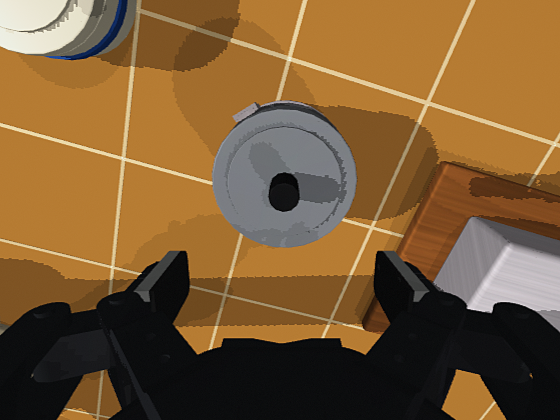

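View pics/scene9c.png

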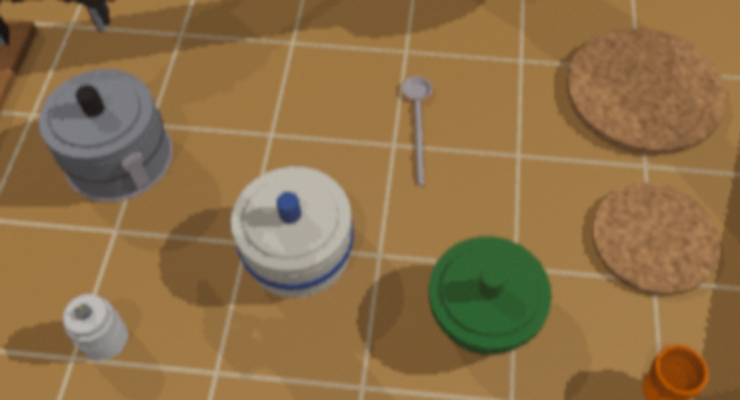

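All three lids are home and concentric: pail (284,175) in the wrist view; jar (290,215) and bowl (490,285) in the scene crop. The mat is empty and the bystanders haven't moved. Handing in.

```bash
python3 -c "
from rig import sign_off; print(sign_off())"
```

```text
the job is handed in; nothing more can be done
None
```

All three lids are on their own vessels, and I handed the job in at about 44.5 s of the 106 s allowed. I parked the aluminium pail lid upright on the 140 mm cork mat and let go of it there. I then moved the white lid to the jar and the green lid to the bowl, and brought the pail lid back to the pail.

**Seating:** In the last pictures each lid looks flat and is centred on its rim within about 1.5 mm, with disc sizes that fit the fully home height.

**Bystanders:** The egg cup and dispenser measure within about 2 mm of where they started. The spoon I judged only by eye in the pictures; it looks unmoved.

**Forces:** The highest contact force I read was about 10 N, when setting the lid on the mat, but I only had readings at the end of each move.

**What disagreed:**
- **Tilt:** The gripper had drifted to about 7° of tilt by the end because of fast sideways moves. The green and pail lids therefore arrived tilted about 2° and settled flat on release.
- **Rim fit:** One fit of the pail's rim and mouth was off by about 8 mm, because the held lid blocked the view. I ignored it, as four earlier fits agreed within 2 mm.

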